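# Feed a claw-finger blank under the cropper guard with the push stick

### The arm

A 6-joint arm with a two-finger parallel gripper is mounted at the origin on the work surface. World frame = base frame: x ahead of the robot, y to its left, z up, the work surface at z = 0. Lengths are in m, angles in rad, forces in N, time in s.
With the tool pointing down it reaches from about 0.35 to 0.975 m from the base axis. Payload 4.9 kg.
Tool frame: the origin (TCP) lies midway between the tips of the shut fingers; the grasp point (between the pads) lies 19 mm behind it; z points along the fingers, y is the direction in which the jaws open and shut (so a half turn about z gives the same grasp; the last joint's range is limited). The gripper opens to 85 mm and grips with 20 to 120 N. Pads are 22 mm wide; open, the fingers measure 114 mm over their backs; the gripper's body (76 mm by 85 mm) begins 54 mm behind the grasp point. The pads swing forward as they close: fully open they stand 13 mm farther back than shut.
Start: joints at [-1.254, 0.053, 1.613, -0, 1.476, -0.119], TCP at [0.264, -0.567, 0.231] pointing down, gripper open.
Joint ranges: [-3.01, 3.01], [-1.01, 2.22], [0.06, 2.58], [-1.02, 4.17], [0.09, 2.62], [-3.14, 3.14]. Speed limits (rad/s): [2.57, 2.57, 3.14, 3.14, 3.14, 3.14].

### API

Orientations are given as a rotation vector (axis times angle).
In Python, from station import ctrl gives the robot as it stands.
- The arm moves only by the tool play_rows, never from a script. Its argument "motion" is a list that holds one entry, the list of rows, each a list of 7 numbers: the closure, from -1 (fully open) to 1 (shut), then the shift along the tool's x, y, z in cm, then the turn, a rotation vector about the tool's x, y, z in degrees. A call has 1 to 20 rows; each row is the pose to reach, as a shift and turn from the pose measured when the call began, along the tool's axes at that moment; what a row does not reach only later rows make up. A row lasts 1/8 s, in which the tool goes at most 62.5 mm and 10.7 degrees, less where a joint would pass 70% of its speed; a pose out of reach is approached as far as the arm can. A call with a gripper value outside its range is refused whole. The fingers move at their own pace and stop on an object; "newtons" is the grip in N (left out, the last holds). Time passes only in rows, so rows that repeat a pose let the fingers close. It gives the time, the measured TCP pose, the force and the opening at its end, in the units of the state.
- ctrl.get_obs(): the state, without advancing time (a new reading comes with each control period).
- ctrl.get_image(name): name is "scene" or "top" or "wrist"; returns a dict with "color" (400x640x3 uint8, red, green, blue), "mtx" (3x3 intrinsics, pixels), "D" ([k1, k2, p1, p2, k3] as OpenCV has them; the pictures are not rectified), "T" (4x4, takes a point from camera to world coordinates). Camera axes: x right, y up, looking along -z (the intrinsics and any distortion apply to the point x, -y, -z); pixel columns grow to the right and rows downward; lengths in m; the calibration is good to about 2 mm. A picture is of the moment at which its call begins. There is no depth.
- ctrl.finish_job(): hands the job in, once; it reports no verdict.
The state is a dict: "t": time; "q": joint angles; "dq": joint speeds; "effort": joint torques, N m; "tool_pos": TCP position; "tool_rot": TCP orientation; "contact_force": force on the tool from outside, world axes, zero at the start; "wrist_torque": the same for the moment, N m; "opening": finger opening in m.
Only numpy, scipy, OpenCV 4.12 (cv2) and the standard library are available. Lean on these libraries where they do the work, as an engineer would, in place of code of your own. Each camera call takes 0.05 s, during which the arm holds its last target.

### The job

Take the wooden push stick by its handle and use it to slide the black claw-finger blank along the bed, between the guides and in under the cropper's guard until it is fully home against the back stop, without touching the blank with the gripper. Feel for the stop: the spring hold-down drags first; then press the blank up snug for a moment, but never shove it with more than 25 N. Draw the stick out, leave the blank home, and lay the stick flat on its foot on the rubber mat, keeping the gripper off the machine and leaving the other things on the bench undisturbed.

Things in the scene. Friction and masses are not known exactly. Their poses are not given: they have to be found in the camera images.
- stick: Push stick, pale wood, 110 g. A flat foot 190 long, 24 wide, 12 high carries an upright handle block 70 long, 24 wide, top 60 above the underside. Origin: underside, below the handle's middle. +x runs to the square nose at 150 (dark end); the tail ends at -40; z up. Starts lying on its foot on the rubber mat, which is 3 thick on the bench. Grip the handle across its 24 width from above.
- stick_nose (a point): the middle of the nose face of the push stick, 6 above its underside; axes as the stick's
- blank: Workpiece: claw-finger blank, matte black anodised aluminium bar 90 long, 32 wide, 10 thick, about 80 g. Origin: centre of underside. +x points to its leading end (at 45), towards the guard; the trailing end (at -45) is bare bright metal with a small bore near it. Starts on the open infeed plate, up to 8 off the feed line and 9 degrees askew.
- blank_front (a point): middle of the leading end face of the blank
- cropper: Bench bar cropper: grey-green guillotine shear with a clear guard framed in yellow, fixed; 300 deep behind the guard, 200 wide, 375 tall. Origin: on the mat below the middle of the slot, in the guard's outer face; +x is the feed direction, level, into the machine; z up. Its flat steel bed is 30 above the mat; in front it is an infeed plate 130 wide from x = -250 to the guard at x = 0.
- mouth (a point): Middle of the slot under the guard, at bed height in the guard's outer face; axes as the cropper's. The slot is 48 wide (36 between the guides that run through it) and its lip is 18 above the bed; the guard's front rises to 125 above the bed.
- guides (a point): On the bed and the feed line where the guides begin to flare, 60 before the guard. Two aluminium guides 10 high, 36 clear between them, run from here to 175 further in (x = 115 of the cropper); towards the infeed they flare out to about 80 clear over the next 43.
- shoe (a point): On the bed under the sprung steel hold-down shoe inside the guard, 80 past the slot. The shoe spans x = 55 to 92 of the cropper, ramped towards the guard, 8 above the bed at rest; it rides up 2 onto the blank, presses with about 3 N and drags on it with 1 to 6 N. This drag comes before the stop and is not the stop.
- blades (a point): On the bed at the shear line, x = 107 of the cropper (upper blade raised, not working). Behind it the back stop's square steel face stands across the feed line somewhere from x = 122 to 150: it is reset for each job, its place is not measured and must be felt. It is rigid: the force climbs steeply there. With the blank home its trailing end is 32 to 60 inside the guard, short of the shoe.
- adaptor: bystander: blue torque adaptor, 44 across, 60 high, standing. Origin: centre of underside. Beyond it at the bench's far left stands a fixed cast iron turntable, 170 across, with the half-built black claw on it, 190 high in all
- washers: bystander: stack of copper crush washers on a black spindle, 40 across, 45 high. Origin: centre of underside
- clevis_pin: bystander: stainless clevis pin, 12 thick, standing 50 high on its 22 head. Origin: centre of underside
- driver: bystander: red-handled screwdriver, 190 long, lying
- bush_tray: bystander: grey tray 100 x 140 x 35 high with bronze bushes
- socket: bystander: steel socket, 28 across, 38 high, standing
- claw_finger: bystander: black bent claw finger, about 125 long, 16 thick, lying
Mind the look-alikes: they are no part of the job. Several things look just like the stick: the one meant starts farthest to the robot's right.

How it is judged:
On the way, in this order (a step that is already met when the one before it is completed fails the run):
1. the stick's nose is in under the guard, pushing the blank (x of stick_nose in the frame of cropper above 0.005 m and contact force between stick and blank above 0.3 N), for 0.05 s.
2. the blank is pressed snug against the back stop with at least 2 N (contact force between blank and backstop_c0 above 2 N and x of backstop_c0 in the frame of blank below 0.053 m), for 0.2 s.
At the end, for the whole second after the job is handed in: the blank lies flat between the guides (within 0.08 rad of the feed direction) with its leading end within 2 mm of the back stop, at rest; the push stick lies flat on the mat, upright on its foot, at rest and off the machine (x of backstop_c0 in the frame of blank between 0.045 and 0.053 m and z of blank in the frame of cropper below 0.034 m and angle between the x axis of blank and the x axis of cropper, either way round below 0.08 rad and linear speed of each of blank, stick below 0.01 m/s and height (world z) of stick below 0.009 m and angle between stick's own z axis and vertical below 0.1 rad and contact force between stick and cropper below 0.1 N); the robot touches nothing.
It fails at once if the stick shoves the blank with more than 25 N (contact force between stick and blank above 25 N).
It fails at once if the gripper or arm touches the blank (contact force between any of the fingers, the arm and blank above 0.5 N).
It fails at once if the gripper or arm strikes the cropper (contact force between any of the fingers, the arm and cropper above 5 N).
It fails at once if a bystander is pushed more than 15 mm (distance of any of adaptor, washers, clevis_pin, driver, bush_tray, socket, claw_finger from where it was at the start of the episode above 0.015 m).
It also fails if it takes over 72 s, if anything falls off the work surface, if the arm or the gripper's body presses on something with over 40 N, if the wrist force passes 120 N, or if a joint passes its speed limit or range.

## Working session

There is one attempt and no reset: what is moved stays moved. The work goes in short steps, Python scripts to look and compute and a tool call to move; the robot and the scene stay as the last step left them, time stands still between calls to the robot, and variables do not carry over. Pictures are saved under pics/ and viewed, and the job is handed in when it is done.

Besides the shell and the picture viewer there is one more tool, called after "Call:" as name(argument=value, ...) on one line, values as JSON. play_rows: Moves the arm, as the interface text tells. Its arguments: {"type":"object","properties":{"motion":{"type":"array"},"newtons":{"type":"number"}},"required":["motion"]}

```bash
ls; mkdir -p pics; python3 - <<'E'
from station import ctrl
import cv2
for n in ["scene","top","wrist"]:
    im=ctrl.get_image(n)
    cv2.imwrite(f"pics/{n}0.png",im["color"][:,:,::-1])
    print(n,im["mtx"].tolist(),im["D"],im["T"].round(4).tolist())
o=ctrl.get_obs();print(o)
E
```

```text
pics
scene [[445.4768134656631, 0.0, 310.36302407416713], [0.0, 445.4768134656631, 202.74673728830788], [0.0, 0.0, 1.0]] [0.02510604 0.         0.         0.         0.        ] [[0.3972, -0.5645, 0.7236, 1.4082], [0.9177, 0.2447, -0.3129, -0.2727], [-0.0005, 0.7883, 0.6153, 0.7972], [0.0, 0.0, 0.0, 1.0]]
top [[518.8099414014134, 0.0, 322.7707102480857], [0.0, 518.8099414014134, 206.20161257972535], [0.0, 0.0, 1.0]] [0.05205334 0.         0.         0.         0.        ] [[0.0282, 0.9852, -0.1692, 0.2764], [-0.9994, 0.0248, -0.022, 0.0847], [-0.0175, 0.1697, 0.9853, 1.5642], [0.0, 0.0, 0.0, 1.0]]
wrist [[298.00925475034717, 0.0, 314.6240998264581], [0.0, 298.00925475034717, 203.19920683863725], [0.0, 0.0, 1.0]] [0.00904697 0.         0.         0.         0.        ] [[0.4224, 0.8579, 0.2925, 0.3402], [-0.9064, 0.4002, 0.135, -0.532], [-0.0012, -0.3222, 0.9467, 0.3736], [0.0, 0.0, 0.0, 1.0]]
{'t': 0.15, 'q': array([-1.25402700e+00,  5.32384791e-02,  1.61395740e+00, -2.68845725e-05,
        1.47599813e+00, -1.18997945e-01]), 'dq': array([-0.00094976, -0.00379291, -0.00330098, -0.00126274, -0.00110254,
       -0.00194904]), 'effort': array([ 6.03543904e-04, -3.94241238e+01, -3.70722950e+01, -1.42292233e-04,
        4.67861944e-03,  3.24338146e-05]), 'tool_pos': array([ 0.26366119, -0.56613693,  0.23033747]), 'tool_rot': array([-3.06576218e+00, -6.78758592e-01,  2.90017505e-04]), 'contact_force': array([-0.6118801 ,  0.13160696,  0.37967083]), 'wrist_torque': array([-0.00039242,  0.02101807, -0.00148549]), 'opening': 0.08512767289707089}
```

View pics/scene0.png

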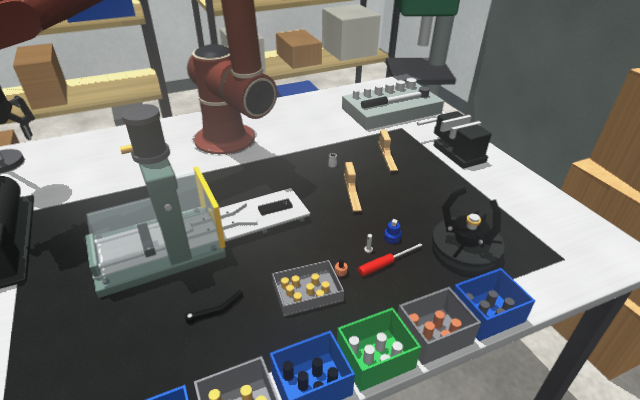

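View pics/top0.png

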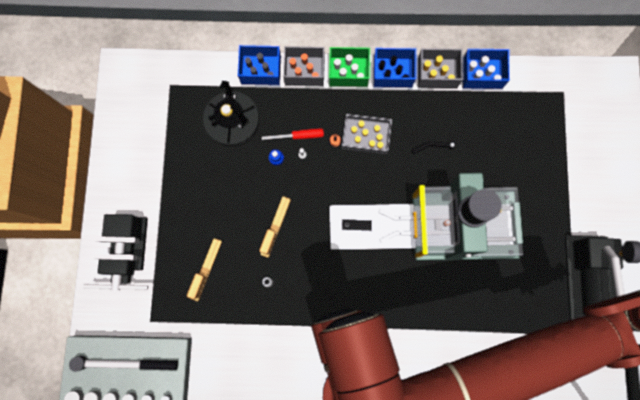

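View pics/wrist0.png

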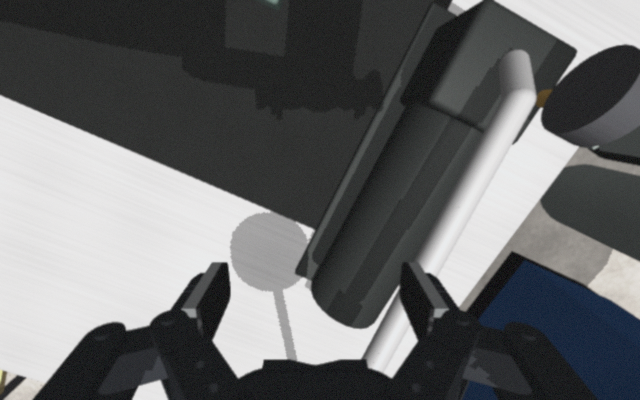

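```bash
cat > h.py <<'E'
import numpy as np, cv2
def ray(im,px):
    px=np.array(px,float).reshape(-1,1,2)
    u=cv2.undistortPoints(px,im["mtx"],im["D"]).reshape(-1,2)
    d=np.c_[u[:,0],-u[:,1],-np.ones(len(u))]@im["T"][:3,:3].T
    return im["T"][:3,3],d
def onz(im,px,z):
    o,d=ray(im,px); return o+d*((z-o[2])/d[:,2])[:,None]
def proj(im,P):
    P=np.atleast_2d(P); c=(P-im["T"][:3,3])@im["T"][:3,:3]
    c=c*[1,-1,-1]
    return cv2.projectPoints(c,np.zeros(3),np.zeros(3),im["mtx"],im["D"])[0].reshape(-1,2)
def crop(im,x0,y0,x1,y1,s,name):
    c=im["color"][y0:y1,x0:x1,::-1]
    cv2.imwrite(name,cv2.resize(c,None,fx=s,fy=s,interpolation=cv2.INTER_CUBIC))
E
python3 - <<'E'
from station import ctrl
from h import *
import pickle
t=ctrl.get_image("top"); s=ctrl.get_image("scene")
pickle.dump((t,s),open("im0.pkl","wb"))
crop(t,180,190,300,310,5,"pics/c1.png")
crop(t,320,170,440,270,6,"pics/c2.png")
crop(s,320,110,440,230,5,"pics/c3.png")
crop(s,180,160,320,260,5,"pics/c4.png")
hsv=cv2.cvtColor(t["color"],cv2.COLOR_RGB2HSV)
m=cv2.inRange(hsv,(8,60,110),(28,255,255)); m[:190]=0;m[310:]=0;m[:,:170]=0;m[:,300:]=0
for c in cv2.findContours(m,0,2)[0]:
    if cv2.contourArea(c)>60:print(cv2.contourArea(c),cv2.minAreaRect(c),cv2.boxPoints(cv2.minAreaRect(c)).tolist())
E
```

```text
563.0 ((203.66529846191406, 268.548828125), (13.239689826965332, 65.2037582397461), 22.166345596313477) [[185.234130859375, 296.2435302734375], [209.83529663085938, 235.85882568359375], [222.09646606445312, 240.8541259765625], [197.49530029296875, 301.23883056640625]]
550.5 ((274.0107727050781, 226.1152801513672), (11.59827995300293, 63.376319885253906), 21.250505447387695) [[257.1206970214844, 253.54690551757812], [280.0912170410156, 194.47988891601562], [290.9008483886719, 198.68365478515625], [267.9303283691406, 257.75067138671875]]
```

View pics/c1.png

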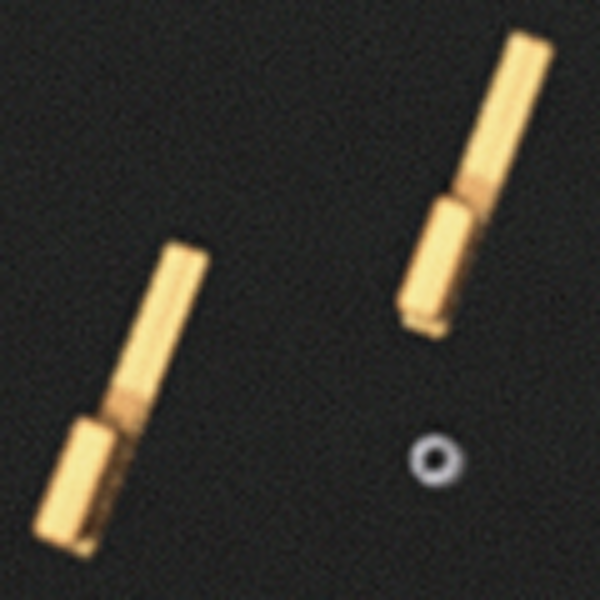

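View pics/c2.png

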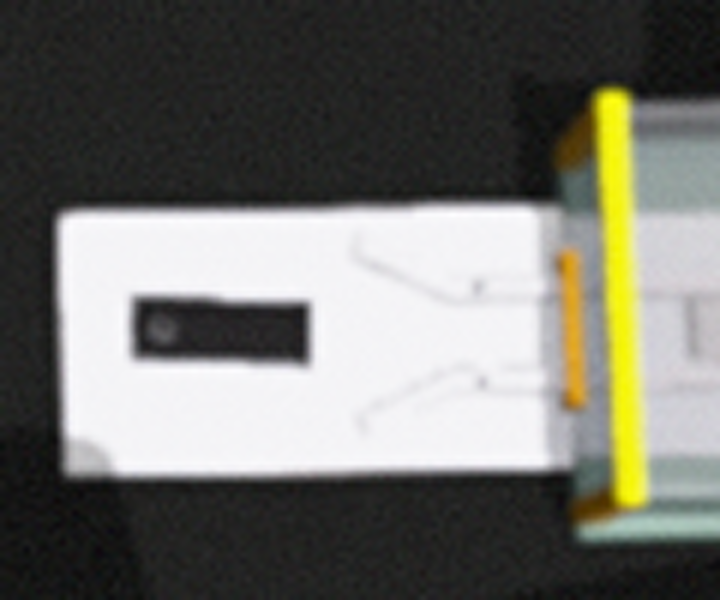

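View pics/c3.png

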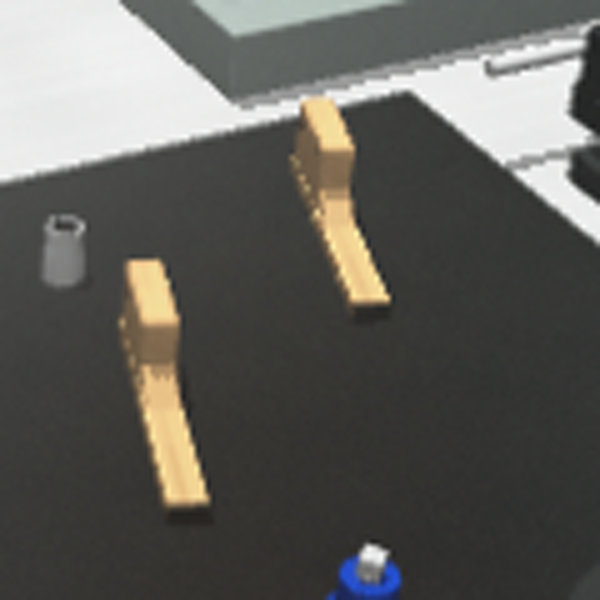

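View pics/c4.png

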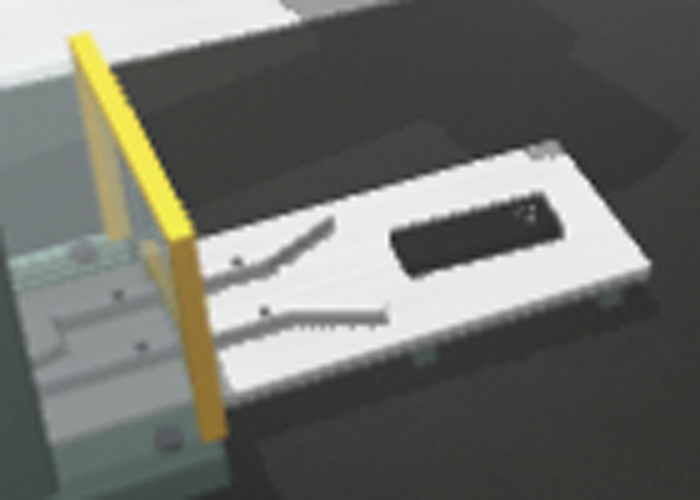

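```bash
cat > m1.py <<'E'
import pickle
from h import *
t,s=pickle.load(open("im0.pkl","rb"))
def T(c,z,k=5,o=(180,190)): return onz(t,np.array(c)/k+np.array(o)-0.5+0.5/k,z)
def S(c,z,k=5,o=(320,110)): return onz(s,np.array(c)/k+np.array(o)-0.5+0.5/k,z)
pr=lambda n,a:print(n,(np.array(a)*1000).round(1).tolist())
for n,F,h,no in [("top",T,[(440,195),(473,207),(432,320),(397,305)],[(513,32),(553,46)]),("scene",S,[(128,262),(160,260),(178,322),(140,325)],[(163,507),(208,502)])]:
    H=F(h,.063); N=F(no,.015)
    pr(n+" handle",H[:,:2]); pr("c",H.mean(0)); pr("nose",N.mean(0))
    d=N.mean(0)-H.mean(0); print("len",np.hypot(*d[:2]),"yaw",np.degrees(np.arctan2(d[1],d[0])))
P=T([(58,212),(65,475),(200,207),(540,204),(200,475),(540,471)],.033,6,(320,170)); pr("plate",P)
for i,j in((2,3),(4,5)):
    d=P[j]-P[i]; print("feed yaw",np.degrees(np.arctan2(d[1],d[0])))
P=S([(555,142),(650,265),(230,403)],.033,5,(180,160)); pr("plate scene",P)
d=P[2]-P[1];print("feed yaw",np.degrees(np.arctan2(d[1],d[0])), np.hypot(*(P[0]-P[1])[:2]))
B=T([(132,297),(132,359),(310,365),(310,305)],.043,6,(320,170)); pr("blank",B); pr("c",B.mean(0))
B2=S([(545,192),(563,237-8),(412,278-9),(390,233)],.043,5,(180,160)); pr("blank sc",B2); pr("c",B2.mean(0))
for b in(B,B2):
  d=(b[2]+b[3]-b[0]-b[1]);print("yaw",np.degrees(np.arctan2(d[1],d[0])),np.hypot(*d[:2])/2)
G=T([(460,300),(540,298),(460,370-3),(540,390),(480,377),(560,390),(355,250),(362,425)],.043,6,(320,170)); pr("guide",G)
E
python3 m1.py
python3 - <<'E'
import pickle
from h import *
t,s=pickle.load(open("im0.pkl","rb"))
crop(t,370,195,450,255,10,"pics/c5.png")
crop(s,205,190,275,245,11,"pics/c6.png")
E
```

```text
top handle [[463.8, 277.3], [457.3, 257.7], [391.0, 278.5], [399.1, 299.2]]
c [427.8, 278.2, 63.0]
nose [566.8, 231.3, 15.0]
len 0.1467119256231122 yaw -18.64614932569993
scene handle [[402.5, 277.3], [408.3, 296.1], [471.7, 274.8], [465.7, 253.1]]
c [437.0, 275.3, 63.0]
nose [572.1, 229.7, 15.0]
len 0.14253164577041388 yaw -18.67703995875014
plate [[543.8, 99.6, 33.0], [412.5, 92.7, 33.0], [548.1, 28.8, 33.0], [553.8, -140.0, 33.0], [414.3, 26.4, 33.0], [420.9, -139.9, 33.0]]
feed yaw -88.0493379972943
feed yaw -87.74312832371552
plate scene [[422.6, 90.8, 33.0], [548.6, 96.7, 33.0], [565.2, -140.5, 33.0]]
feed yaw -85.9778015020998 0.12608117200656377
blank [[500.4, 61.9, 43.0], [469.6, 61.2, 43.0], [468.9, -26.2, 43.0], [498.6, -25.8, 43.0]]
c [484.4, 17.8, 43.0]
blank sc [[477.4, 63.6, 43.0], [512.4, 60.6, 43.0], [512.4, -26.0, 43.0], [478.2, -27.2, 43.0]]
c [495.1, 17.8, 43.0]
yaw -90.78166209664529 0.08751972647949062
yaw -89.75596792814326 0.08869273115675402
guide [[503.0, -99.3, 43.0], [505.1, -138.5, 43.0], [469.9, -99.5, 43.0], [459.6, -138.4, 43.0], [465.2, -109.2, 43.0], [459.8, -148.2, 43.0], [526.6, -47.6, 43.0], [440.0, -51.9, 43.0]]
```

View pics/c5.png

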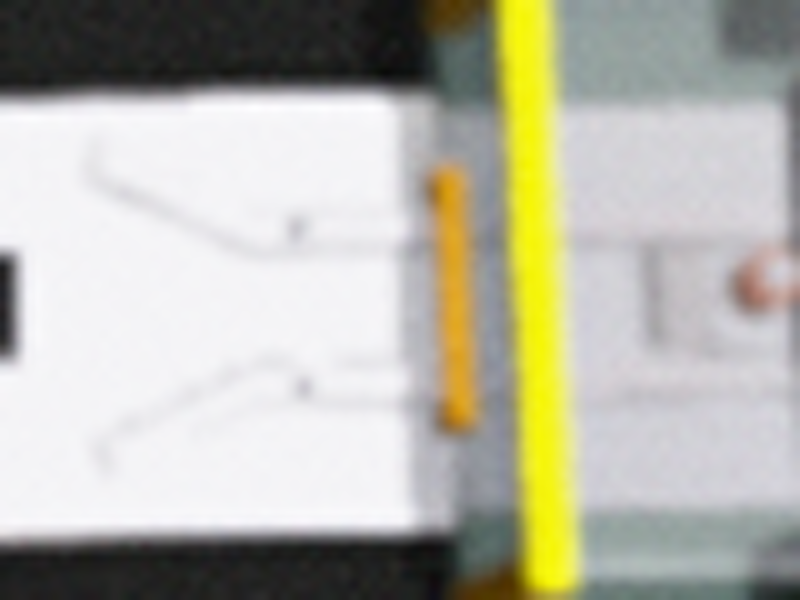

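View pics/c6.png

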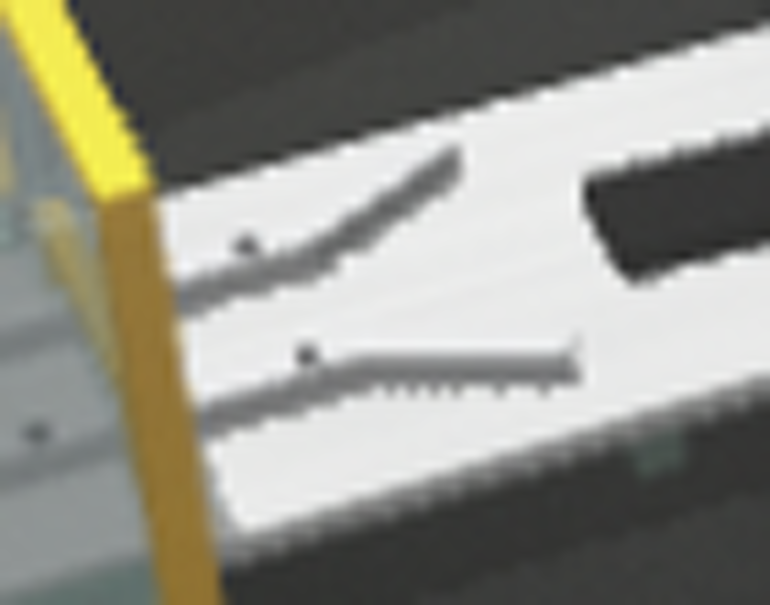

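```bash
cat >> h.py <<'E'
from scipy.spatial.transform import Rotation as R
def rows(obs,tg,g):
    """tg: list of (x,y,z,yaw of tool x deg)"""
    R0=R.from_rotvec(obs["tool_rot"]); p0=obs["tool_pos"]
    for x,y,z,yaw in tg:
        c,s=np.cos(np.radians(yaw)),np.sin(np.radians(yaw))
        Rt=R.from_matrix([[c,s,0],[s,-c,0],[0,0,-1]])
        sh=R0.inv().apply(np.array([x,y,z])-p0)*100
        tr=np.degrees((R0.inv()*Rt).as_rotvec())
        print([g]+sh.round(2).tolist()+tr.round(1).tolist())
def yawof(o):
    m=R.from_rotvec(o["tool_rot"]).as_matrix(); return np.degrees(np.arctan2(m[1,0],m[0,0])), m[2]
def interp(keys,n):
    out=[]
    for (a,b,k) in zip(keys[:-1],keys[1:],n):
        for i in range(1,k+1): out.append(tuple(np.array(a)+(np.array(b)-a)*i/k))
    return out
E
python3 - <<'E'
from station import ctrl
from h import *
o=ctrl.get_obs(); y,_=yawof(o)
s=(*o["tool_pos"],y)
rows(o,interp([s,(.265,-.5,.42,30),(.28,-.22,.45,75),(.42,.10,.40,120),(.47,.262,.26,161.3)],[4,5,6,5]),-1)
E
```

```text
[-1, 0.73, -1.49, -4.73, -0.1, -0.0, -1.3]
[-1, 1.46, -2.99, -9.46, -0.1, -0.0, -2.5]
[-1, 2.19, -4.48, -14.19, -0.1, -0.0, -3.8]
[-1, 2.91, -5.98, -18.92, -0.1, -0.0, -5.0]
[-1, 5.55, -10.93, -19.52, -0.1, -0.0, -14.0]
[-1, 8.19, -15.88, -20.11, -0.1, -0.0, -23.0]
[-1, 10.82, -20.83, -20.71, -0.1, -0.0, -32.0]
[-1, 13.46, -25.78, -21.3, -0.0, -0.0, -41.0]
[-1, 16.09, -30.73, -21.9, -0.0, -0.0, -50.0]
[-1, 20.46, -34.58, -21.06, -0.0, -0.0, -57.5]
[-1, 24.83, -38.43, -20.22, -0.0, -0.0, -65.0]
[-1, 29.19, -42.27, -19.39, -0.0, -0.0, -72.5]
[-1, 33.56, -46.12, -18.55, -0.0, -0.0, -80.0]
[-1, 37.93, -49.97, -17.71, -0.0, -0.0, -87.5]
[-1, 42.29, -53.82, -16.87, -0.0, -0.1, -95.0]
[-1, 44.57, -56.33, -14.07, -0.0, -0.1, -103.3]
[-1, 46.84, -58.85, -11.27, -0.0, -0.1, -111.5]
[-1, 49.12, -61.36, -8.46, -0.0, -0.1, -119.8]
[-1, 51.39, -63.87, -5.66, -0.0, -0.1, -128.1]
[-1, 53.66, -66.38, -2.86, -0.0, -0.1, -136.3]
```

Call:
play_rows(motion=[[[-1,0.7,-1.5,-4.7,0,0,-1.3],[-1,1.5,-3,-9.5,0,0,-2.5],[-1,2.2,-4.5,-14.2,0,0,-3.8],[-1,2.9,-6,-18.9,0,0,-5],[-1,5.5,-10.9,-19.5,0,0,-14],[-1,8.2,-15.9,-20.1,0,0,-23],[-1,10.8,-20.8,-20.7,0,0,-32],[-1,13.5,-25.8,-21.3,0,0,-41],[-1,16.1,-30.7,-21.9,0,0,-50],[-1,20.5,-34.6,-21.1,0,0,-57.5],[-1,24.8,-38.4,-20.2,0,0,-65],[-1,29.2,-42.3,-19.4,0,0,-72.5],[-1,33.6,-46.1,-18.5,0,0,-80],[-1,37.9,-50,-17.7,0,0,-87.5],[-1,42.3,-53.8,-16.9,0,0,-95],[-1,44.6,-56.3,-14.1,0,0,-103.3],[-1,46.8,-58.9,-11.3,0,0,-111.5],[-1,49.1,-61.4,-8.5,0,0,-119.8],[-1,51.4,-63.9,-5.7,0,0,-128],[-1,53.7,-66.4,-2.9,0,0,-136.3]]], newtons=60)

```text
t: 2.75
tool_pos: [0.4703, 0.2634, 0.2594]
tool_rot: [-0.503, -3.101, -0.001]
contact_force: [-0.1, -0.0, 0.4]
opening: 0.0855
```

```bash
python3 - <<'E'
from station import ctrl
from h import *
import pickle
w=ctrl.get_image("wrist"); o=ctrl.get_obs()
pickle.dump((w,o),open("w1.pkl","wb"))
cv2.imwrite("pics/w1.png",w["color"][:,:,::-1]); print(o["t"],o["tool_pos"],yawof(o),o["q"].round(2))
E
```

```text
2.8 [0.46896934 0.26550216 0.25432017] (np.float64(161.8625700010183), array([ 0.00680151, -0.0011875 , -0.99997616])) [ 0.38 -0.16  1.78  0.    1.53 -0.88]
```

View pics/w1.png

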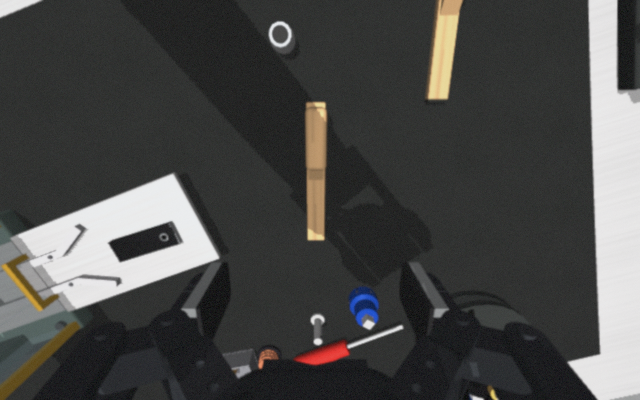

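```bash
python3 - <<'E'
from h import *
import pickle
w,o=pickle.load(open("w1.pkl","rb"))
crop(w,290,90,345,250,4.8,"pics/c7.png") if 0 else None
c=w["color"][90:250,280:360,::-1]; cv2.imwrite("pics/c7.png",cv2.resize(c,None,fx=3.6,fy=3.6,interpolation=cv2.INTER_CUBIC))
crop(w,0,160,240,320,3.3,"pics/c8.png")
E
```

```text
(no output)
```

View pics/c7.png

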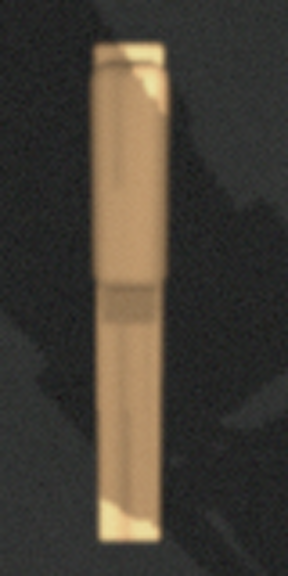

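View pics/c8.png

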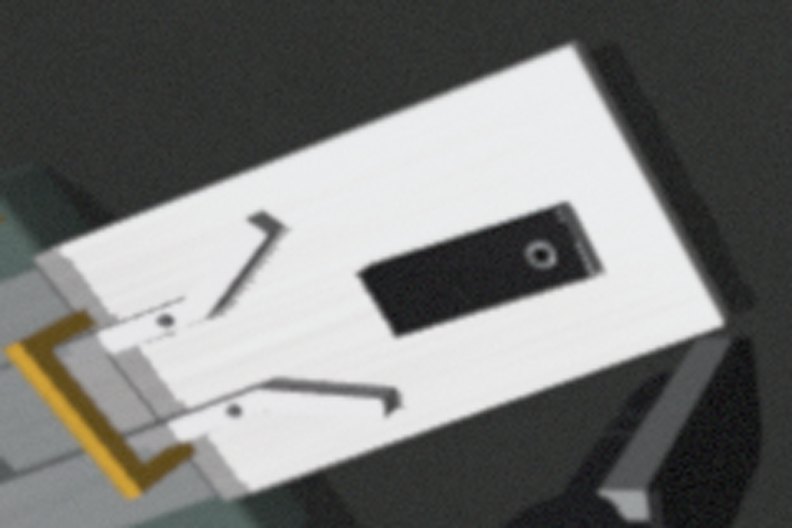

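```bash
python3 - <<'E'
from h import *
import pickle
w,o=pickle.load(open("w1.pkl","rb"))
def W(c,z,k,off): return onz(w,np.array(c)/k+np.array(off)-0.5+0.5/k,z)
pr=lambda n,a:print(n,(np.array(a)*1000).round(1).tolist())
yaw=lambda d:np.degrees(np.arctan2(d[1],d[0]))
H=W([(92,75),(168,75),(166,281),(94,281)],.063,3.6,(280,90)); pr("H",H[:,:2]); pr("c",H.mean(0))
N=W([(98,541),(162,541)],.015,3.6,(280,90)); pr("nose",N); 
Tt=W([(94,44),(164,44)],.015,3.6,(280,90)); pr("tail",Tt)
print("yaw",yaw(N.mean(0)-Tt.mean(0)),yaw(H[2]+H[3]-H[0]-H[1]))
u=(N.mean(0)-Tt.mean(0));L=np.hypot(*u[:2]);u/=L; pr("L",L);pr("orig from foot",N.mean(0)-u*.15)
k,off=3.3,(0,160)
P=W([(575,42),(723,323),(40,258),(240,497)],.033,k,off); pr("plate",P)
print("feed",yaw(P[2]-P[0]),yaw(P[3]-P[1]), "front edge", yaw(P[1]-P[0])-90, np.hypot(*(P[1]-P[0])[:2]))
B=W([(568,203),(602,271),(397,334),(360,270)],.043,k,off);pr("blank",B);pr("c",B.mean(0)); print(yaw(B[2]+B[3]-B[0]-B[1]))
Gu=W([(185,298),(100,328)],.043,k,off); pr("guide far? ",Gu)
G=W([(210,318),(272,380),(165,420),(115,350),(288,228),(398,390)],.043,k,off); pr("G",G)
M=W([(8,350),(135,497)],.033+.018,k,off); pr("lip outer",M)
E
```

```text
H [[398.3, 276.3], [405.6, 298.1], [465.6, 278.3], [458.3, 256.3]]
c [432.0, 277.2, 63.0]
nose [[567.8, 218.9, 15.0], [575.9, 243.2, 15.0]]
tail [[389.9, 278.5, 15.0], [397.4, 301.2, 15.0]]
yaw -18.25454440235213 -18.358521938466783
L 187.7
orig from foot [429.4, 278.0, 15.0]
plate [[417.2, 93.4, 33.0], [546.3, 96.6, 33.0], [430.0, -154.9, 33.0], [558.1, -144.8, 33.0]]
feed -87.06098545460554 -87.20383278953518 front edge -88.55732529211473 0.1291549678099821
blank [[474.0, 66.2, 43.0], [505.0, 65.4, 43.0], [504.2, -27.2, 43.0], [473.8, -26.2, 43.0]]
c [489.2, 19.5, 43.0]
-90.31226854196268
guide far?  [[462.4, -99.4, 43.0], [463.3, -139.7, 43.0]]
G [[473.5, -95.1, 43.0], [506.9, -87.5, 43.0], [509.5, -140.7, 43.0], [474.0, -140.2, 43.0], [448.6, -43.3, 43.0], [527.8, -40.6, 43.0]]
lip outer [[458.6, -170.7, 51.0], [535.8, -165.4, 51.0]]
```

```bash
python3 - <<'E'
from station import ctrl
from h import *
o=ctrl.get_obs(); y,_=yawof(o)
s=(*o["tool_pos"],y)
rows(o,[(.431,.2775,.15,161.6),(.431,.2775,.10,161.6),(.431,.2775,.06,161.6),(.431,.2775,.024,161.6)],-1)
E
```

```text
[-1, 3.91, -0.03, 10.46, -0.1, -0.4, 0.3]
[-1, 3.88, -0.02, 15.46, -0.1, -0.4, 0.3]
[-1, 3.85, -0.02, 19.46, -0.1, -0.4, 0.3]
[-1, 3.83, -0.01, 23.06, -0.1, -0.4, 0.3]
```

Call:
play_rows(motion=[[[-1,2,0,5,0,-0.2,0.2],[-1,3.9,0,10,0,-0.4,0.3],[-1,3.9,0,14,0,-0.4,0.3],[-1,3.9,0,18,0,-0.4,0.3],[-1,3.85,0,21,0,-0.4,0.3],[-1,3.85,0,23,0,-0.4,0.3],[-1,3.85,0,23,0,-0.4,0.3],[-1,3.85,0,23,0,-0.4,0.3]]])

```text
t: 3.8
tool_pos: [0.4315, 0.278, 0.0256]
tool_rot: [0.503, 3.1, -0.001]
contact_force: [-0.1, -0.6, 0.4]
opening: 0.0856
```

```bash
python3 - <<'E'
from station import ctrl
from h import *
w=ctrl.get_image("wrist"); o=ctrl.get_obs()
cv2.imwrite("pics/w2.png",w["color"][:,:,::-1]); print(o["t"],o["tool_pos"],yawof(o),o["contact_force"])
E
```

```text
3.85 [0.43181721 0.27817447 0.02597157] (np.float64(161.56211736832594), array([-1.91149881e-03,  4.21991064e-04, -9.99998084e-01])) [-0.52693561 -0.01785077  0.09186682]
```

View pics/w2.png

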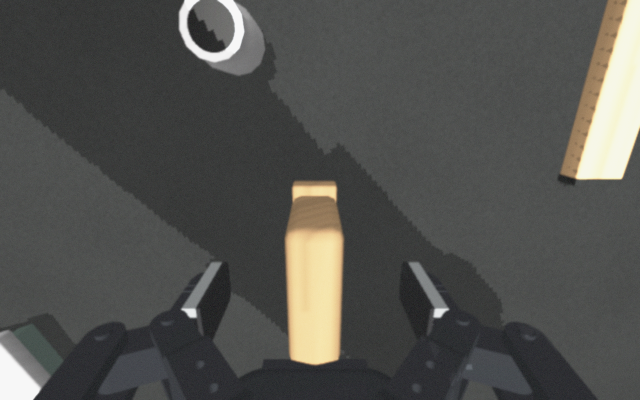

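Call:
play_rows(motion=[[[0,0,0,0.2,0,0,0],[1,0,0,0.2,0,0,0],[1,0,0,0.2,0,0,0],[1,0,0,0.2,0,0,0],[1,0,0,0.2,0,0,0],[1,0,0,0.2,0,0,0],[1,0,0,0.2,0,0,0]]], newtons=100)

```text
t: 4.72
tool_pos: [0.4322, 0.2783, 0.0244]
tool_rot: [0.503, 3.098, 0.001]
contact_force: [0.0, 0.0, 3.4]
opening: 0.0231
```

```bash
python3 - <<'E'
from station import ctrl
from h import *
o=ctrl.get_obs();print(o["t"],o["tool_pos"],yawof(o),o["opening"],o["contact_force"])
# stick to pre-push: yaw -87.5 ; nose 25mm behind blank trailing end
f=np.array([np.cos(np.radians(-87.5)),np.sin(np.radians(-87.5))])
F=lambda s:np.array([.482,.095])+f*(s+.25)   # s = cropper x
print("blank s",(np.array([.489,.0195])-F(0))@f)
for s in(-.25,-.175-.055-.15-.03,-.4,0): print(s,F(s))
E
```

```text
4.725 [0.43215683 0.27833    0.02436859] (np.float64(161.56123030969906), array([-2.44273605e-03,  9.28621266e-04, -9.99996585e-01])) 0.023105071155757776 [0.04720373 0.03771377 3.41367854]
blank s -0.1742665235590124
-0.25 [0.482 0.095]
-0.41000000000000003 [0.4750209  0.25484772]
-0.4 [0.47545709 0.24485723]
0 [ 0.49290485 -0.15476206]
```

```bash
python3 - <<'E'
from station import ctrl
from h import *
o=ctrl.get_obs(); y,_=yawof(o)
s=(*o["tool_pos"],y)
rows(o,interp([s,(.432,.278,.10,161),(.4755,.245,.10,92.5)],[3,9])+[(.4755,.245,.10,92.5)],1)
E
```

```text
[1, -0.0, -0.01, -2.52, 0.1, 0.1, 0.2]
[1, -0.01, -0.02, -5.04, 0.1, 0.1, 0.4]
[1, -0.01, -0.03, -7.56, 0.1, 0.1, 0.6]
[1, -0.59, -0.22, -7.56, 0.1, 0.1, 8.2]
[1, -1.16, -0.42, -7.56, 0.1, 0.1, 15.8]
[1, -1.74, -0.61, -7.56, 0.1, 0.1, 23.4]
[1, -2.31, -0.81, -7.56, 0.1, 0.1, 31.0]
[1, -2.89, -1.0, -7.56, 0.1, 0.1, 38.6]
[1, -3.46, -1.2, -7.56, 0.1, 0.1, 46.2]
[1, -4.04, -1.39, -7.55, 0.1, 0.1, 53.8]
[1, -4.61, -1.59, -7.55, 0.1, 0.1, 61.5]
[1, -5.18, -1.78, -7.55, 0.1, 0.1, 69.1]
[1, -5.18, -1.78, -7.55, 0.1, 0.1, 69.1]
```

Call:
play_rows(motion=[[[1,0,0,-2.5,0,0,0.2],[1,0,0,-5,0,0,0.4],[1,0,0,-7.5,0,0,0.6],[1,-0.6,-0.2,-7.5,0,0,8.2],[1,-1.2,-0.4,-7.5,0,0,15.8],[1,-1.7,-0.6,-7.5,0,0,23.4],[1,-2.3,-0.8,-7.5,0,0,31],[1,-2.9,-1,-7.5,0,0,38.6],[1,-3.5,-1.2,-7.5,0,0,46.2],[1,-4,-1.4,-7.5,0.1,0.1,53.8],[1,-4.6,-1.6,-7.5,0.1,0.1,61.5],[1,-5.2,-1.8,-7.5,0.1,0.1,69],[1,-5.2,-1.8,-7.5,0.1,0.1,69],[1,-5.2,-1.8,-7.5,0.1,0.1,69]]])

```text
t: 6.48
tool_pos: [0.475, 0.2447, 0.0989]
tool_rot: [-2.169, -2.272, 0.001]
contact_force: [0.9, 0.0, -1.2]
opening: 0.0231
```

```bash
python3 - <<'E'
from station import ctrl
from h import *
import pickle
w=ctrl.get_image("wrist"); s=ctrl.get_image("scene");t=ctrl.get_image("top"); o=ctrl.get_obs()
pickle.dump((w,s,t,o),open("w3.pkl","wb"))
cv2.imwrite("pics/w3.png",w["color"][:,:,::-1]); print(o["t"],o["tool_pos"],yawof(o),o["contact_force"])
crop(s,190,130,390,250,4,"pics/s3.png")
crop(t,260,170,420,280,5,"pics/t3.png")
E
```

```text
6.625 [0.47528522 0.244896   0.09928412] (np.float64(92.62578689123659), array([ 3.36381619e-04, -5.73726410e-05, -9.99999942e-01])) [-0.84471078 -0.07540973 -1.23297194]
```

View pics/w3.png

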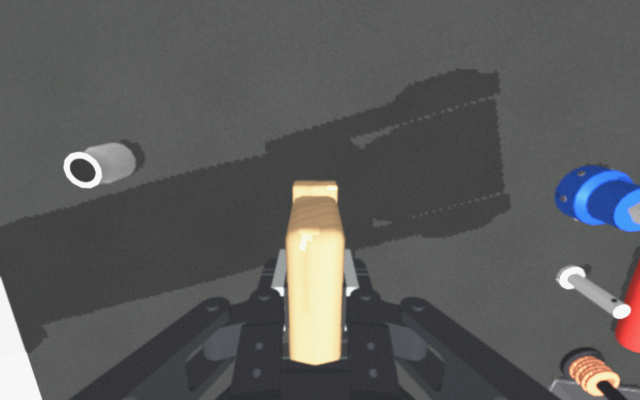

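View pics/s3.png

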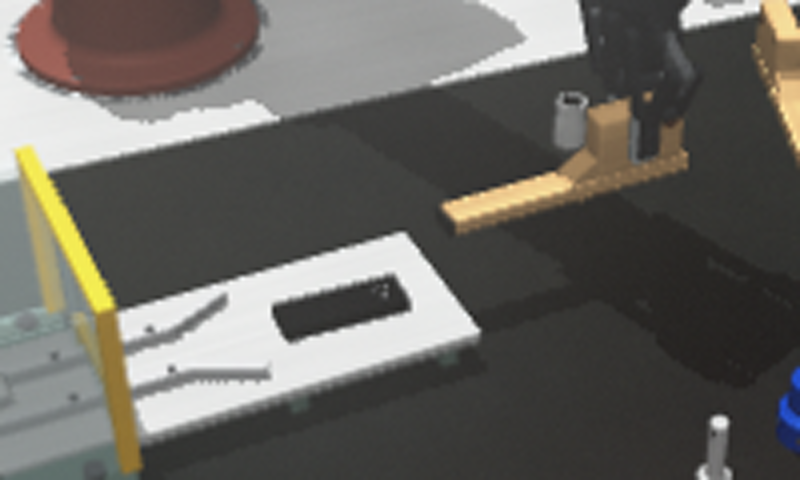

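View pics/t3.png

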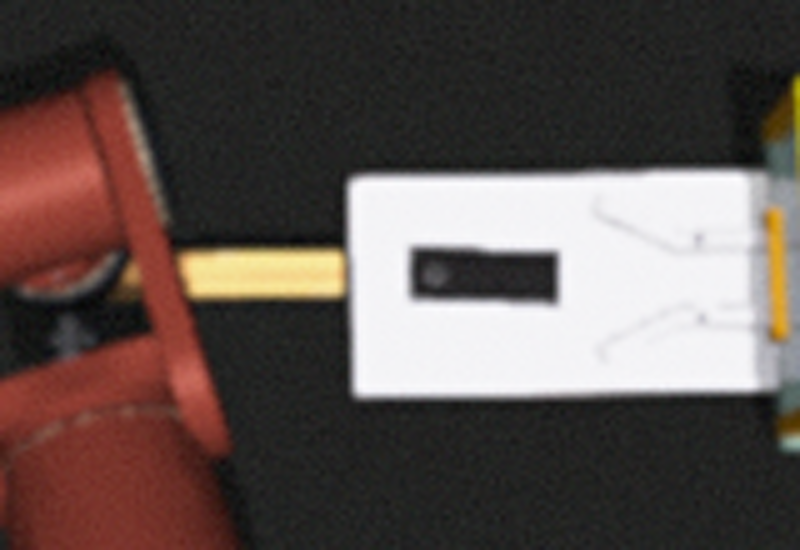

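```bash
python3 - <<'E'
from h import *
import pickle
w,s,t,o=pickle.load(open("w3.pkl","rb"))
T=lambda c,z:(onz(t,np.array(c)/5+np.array((260,170))-.4,z)*1000).round(1)
n=T([(346,250),(346,299),(200,246),(200,299)],.090);print(n,n[:2].mean(0),n[2:].mean(0))
S=lambda c,z:(onz(s,np.array(c)/4+np.array((190,130))-.4,z)*1000).round(1)
n=S([(441,206),(458,221)],.090);print(n,n.mean(0))
P=T([(349,177),(355,398)],.033);print(P,P.mean(0))
y=np.radians(yawof(o)[0]);print(o["tool_pos"][:2]-.15*np.array([np.cos(y),np.sin(y)]))
E
```

```text
[[491.   99.2  90. ]
 [462.7  98.5  90. ]
 [491.2 183.1  90. ]
 [460.5 182.   90. ]] [476.85  98.85  90.  ] [475.85 182.55  90.  ]
[[476.2  98.8  90. ]
 [497.2 102.7  90. ]] [486.7  100.75  90.  ]
[[543.5  99.1  33. ]
 [411.2  92.2  33. ]] [477.35  95.65  33.  ]
[0.48215711 0.09505349]
```

Call:
play_rows(motion=[[[1,0,0,1.2,0,0,0],[1,0,0,2.4,0,0,0],[1,0,0,3.4,0,0,0],[1,0,0,4,0,0,0],[1,0,0,4.3,0,0,0],[1,0,0,4.3,0,0,0],[1,0,0,4.3,0,0,0]]])

```text
t: 7.5
tool_pos: [0.4757, 0.245, 0.0568]
tool_rot: [2.17, 2.272, 0.002]
contact_force: [-0.7, -0.5, -0.3]
opening: 0.0233
```

```bash
python3 - <<'E'
from station import ctrl
from h import *
s=ctrl.get_image("scene");o=ctrl.get_obs()
print(o["t"],o["tool_pos"],yawof(o),o["contact_force"])
crop(s,190,130,390,250,4,"pics/s4.png")
E
```

```text
7.55 [0.47565301 0.24504271 0.05679669] (np.float64(92.62764833674758), array([ 5.94543930e-04,  8.39600576e-04, -9.99999471e-01])) [ 0.7424317  -0.54864721  0.37722255]
```

View pics/s4.png

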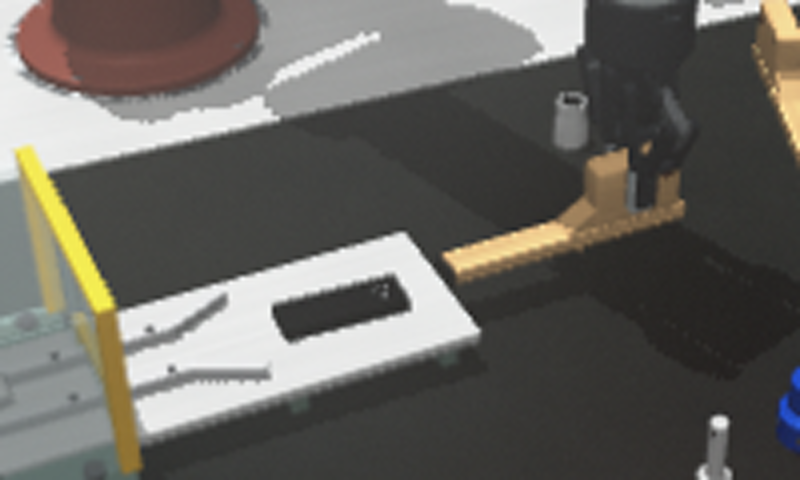

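Call:
play_rows(motion=[[[1,-0.5,0,0.05,0,0,0],[1,-1,0,0.05,0,0,0],[1,-1.5,0,0.05,0,0,0],[1,-2,0,0.05,0,0,0],[1,-2.5,0,0.05,0,0,0],[1,-3,0,0.05,0,0,0],[1,-3.4,0,0.05,0,0,0],[1,-3.8,0,0.05,0,0,0],[1,-4.2,0,0.05,0,0,0],[1,-4.6,0,0.05,0,0,0],[1,-5,0,0.05,0,0,0],[1,-5,0,0.05,0,0,0]]])

```text
t: 9.05
tool_pos: [0.478, 0.1947, 0.0562]
tool_rot: [2.17, 2.271, 0.001]
contact_force: [-0.1, 0.7, -1.2]
opening: 0.0231
```

```bash
cat > look.py <<'E'
import sys
from station import ctrl
from h import *
import pickle
n=sys.argv[1]
s=ctrl.get_image("scene");t=ctrl.get_image("top");o=ctrl.get_obs()
pickle.dump((s,t,o),open(f"l{n}.pkl","wb"))
print(o["t"],o["tool_pos"],yawof(o),o["contact_force"],o["opening"])
a=cv2.resize(s["color"][150:250,190:350],None,fx=5,fy=5,interpolation=2)[:,:,::-1]
b=cv2.resize(t["color"][210-35:210+45-15,280:440],None,fx=5,fy=5,interpolation=2)[:,:,::-1]
cv2.imwrite(f"pics/l{n}.png",cv2.resize(np.vstack([a,b]),(600,int(600*(a.shape[0]+b.shape[0])/a.shape[1]))))
E
python3 look.py 1; python3 -c "
import cv2;print(cv2.imread('pics/l1.png').shape)"
```

```text
9.15 [0.47793287 0.19496829 0.05620665] (np.float64(92.6217370823231), array([ 4.63809819e-04,  7.72901835e-04, -9.99999594e-01])) [-0.91666599  0.74847062 -1.31856224] 0.023120919022597924
(618, 600, 3)
```

View pics/l1.png

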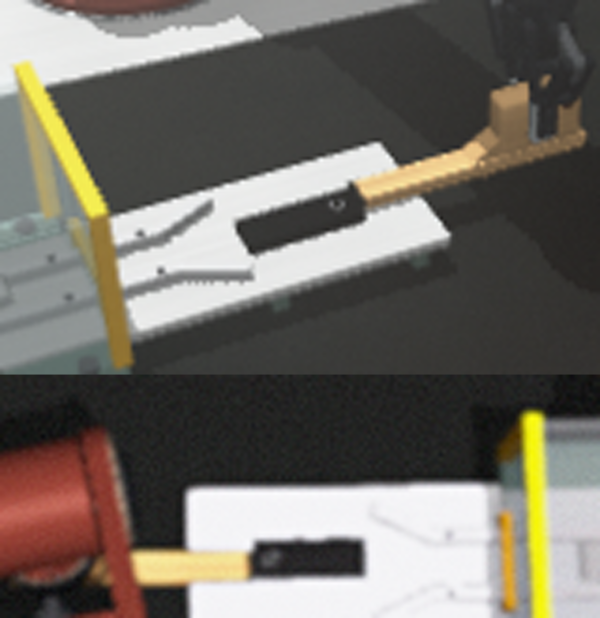

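Call:
play_rows(motion=[[[1,-0.5,0,0.03,0,0,0],[1,-1,0,0.03,0,0,0],[1,-1.5,0,0.03,0,0,0],[1,-2,0,0.03,0,0,0],[1,-2.5,0,0.03,0,0,0],[1,-3,0,0.03,0,0,0],[1,-3.5,0,0.03,0,0,0],[1,-4,0,0.03,0,0,0],[1,-4.5,0,0.03,0,0,0],[1,-5,0,0.03,0,0,0],[1,-5.5,0,0.03,0,0,0],[1,-6,0,0.03,0,0,0],[1,-6.5,0,0.03,0,0,0],[1,-7,0,0.03,0,0,0],[1,-7.5,0,0.03,0,0,0],[1,-8,0,0.03,0,0,0],[1,-8,0,0.03,0,0,0]]])

```text
t: 11.28
tool_pos: [0.4817, 0.1146, 0.0558]
tool_rot: [2.17, 2.271, 0.001]
contact_force: [-0.3, -0.6, -0.9]
opening: 0.0231
```

```bash
python3 look.py 2
```

```text
11.375 [0.48164137 0.11487009 0.05586162] (np.float64(92.61767453616365), array([ 2.18275391e-04,  8.54553995e-04, -9.99999611e-01])) [-0.40645322  0.37515835 -1.18098613] 0.022882949565050586
```

View pics/l2.png

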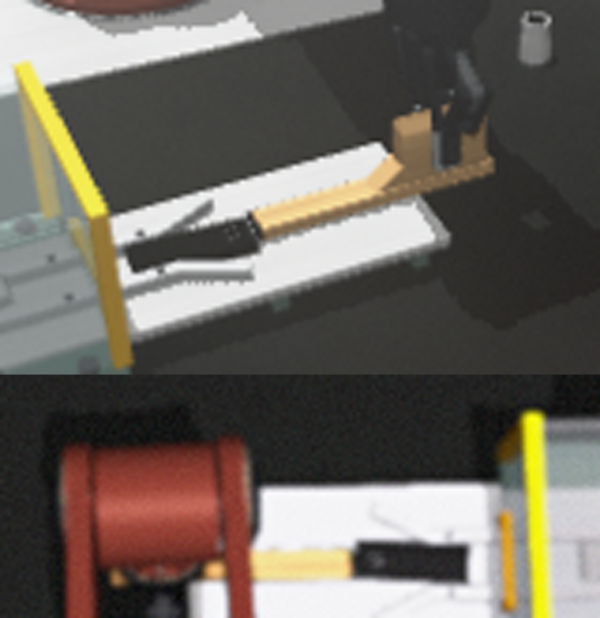

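Call:
play_rows(motion=[[[1,-0.5,0,0,0,0,0],[1,-1,0,0,0,0,0],[1,-1.5,0,0,0,0,0],[1,-2,0,0,0,0,0],[1,-2.5,0,0,0,0,0],[1,-3,0,0,0,0,0],[1,-3.5,0,0,0,0,0],[1,-4,0,0,0,0,0],[1,-4.5,0,0,0,0,0],[1,-5,0,0,0,0,0],[1,-5.5,0,0,0,0,0],[1,-6,0,0,0,0,0],[1,-6.5,0,0,0,0,0],[1,-7,0,0,0,0,0],[1,-7,0,0,0,0,0]]])

```text
t: 13.25
tool_pos: [0.4851, 0.0444, 0.0559]
tool_rot: [2.169, 2.27, 0.001]
contact_force: [-0.8, -0.1, -1.0]
opening: 0.0232
```

```bash
python3 look.py 3
```

```text
13.35 [0.48508823 0.04473633 0.0559699 ] (np.float64(92.62432017408631), array([-2.10358282e-04,  1.47380530e-03, -9.99998892e-01])) [ 0.39397302  0.03234172 -0.93204502] 0.02294174780104815
```

View pics/l3.png

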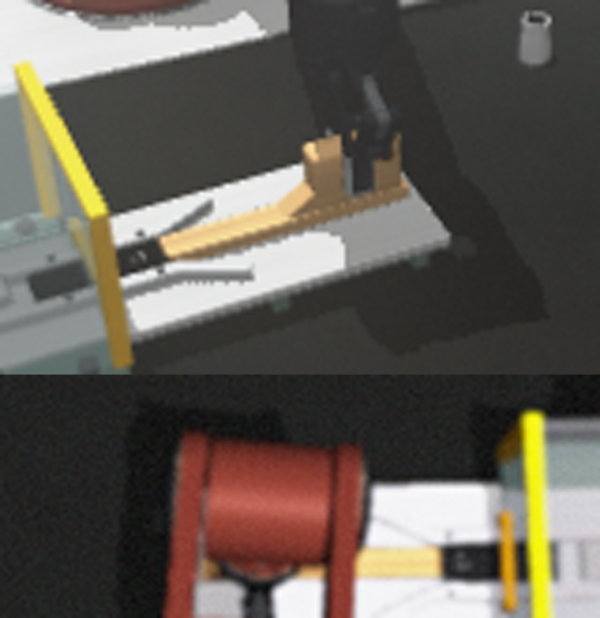

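Call:
play_rows(motion=[[[1,-0.3,0,0,0,0,0],[1,-0.6,0,0,0,0,0],[1,-0.9,0,0,0,0,0],[1,-1.2,0,0,0,0,0],[1,-1.5,0,0,0,0,0],[1,-1.8,0,0,0,0,0],[1,-2.1,0,0,0,0,0],[1,-2.4,0,0,0,0,0],[1,-2.7,0,0,0,0,0],[1,-3,0,0,0,0,0],[1,-3.3,0,0,0,0,0],[1,-3.6,0,0,0,0,0]]])

```text
t: 14.85
tool_pos: [0.4868, 0.0101, 0.0563]
tool_rot: [-2.17, -2.27, -0.005]
contact_force: [-1.5, 10.7, 2.6]
opening: 0.023
```

```bash
python3 look.py 4
```

```text
14.95 [0.48676214 0.00975251 0.05627119] (np.float64(92.58785227072312), array([ 0.00249768,  0.00148731, -0.99999577])) [-0.69995894  5.37471605  0.43614673] 0.022789946804920032
```

View pics/l4.png

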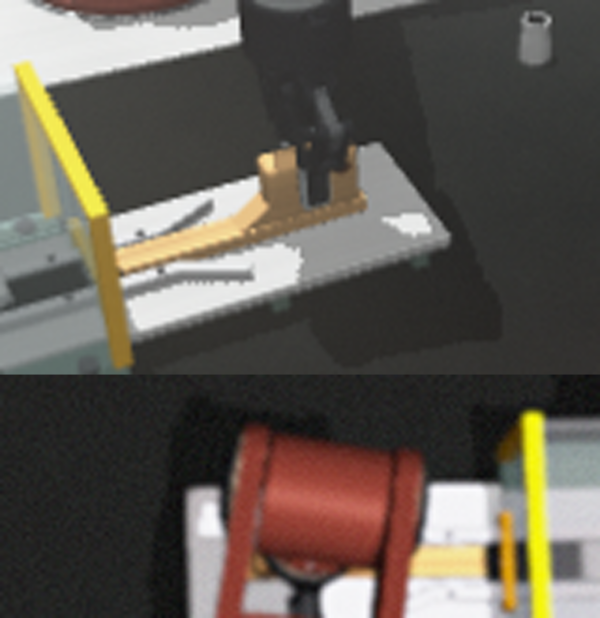

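Call:
play_rows(motion=[[[1,-0.15,0,0,0,0,0],[1,-0.3,0,0,0,0,0],[1,-0.45,0,0,0,0,0],[1,-0.6,0,0,0,0,0],[1,-0.75,0,0,0,0,0],[1,-0.9,0,0,0,0,0]]])

```text
t: 15.7
tool_pos: [0.4872, 0.0018, 0.0565]
tool_rot: [-2.169, -2.269, -0.007]
contact_force: [-1.4, 6.3, 1.7]
opening: 0.0231
```

Call:
play_rows(motion=[[[1,-0.2,0,0,0,0,0],[1,-0.4,0,0,0,0,0],[1,-0.6,0,0,0,0,0],[1,-0.8,0,0,0,0,0],[1,-1,0,0,0,0,0],[1,-1.2,0,0,0,0,0]]])

```text
t: 16.45
tool_pos: [0.4877, -0.009, 0.0568]
tool_rot: [-2.168, -2.267, -0.01]
contact_force: [-1.9, 7.0, 2.3]
opening: 0.0229
```

```bash
python3 look.py 5
```

```text
16.55 [ 0.4877405  -0.00925261  0.05682171] (np.float64(92.5488069601463), array([ 0.00746207,  0.00145098, -0.99997111])) [-1.76013502  6.31010484  1.60707713] 0.02276459411954705
```

View pics/l5.png

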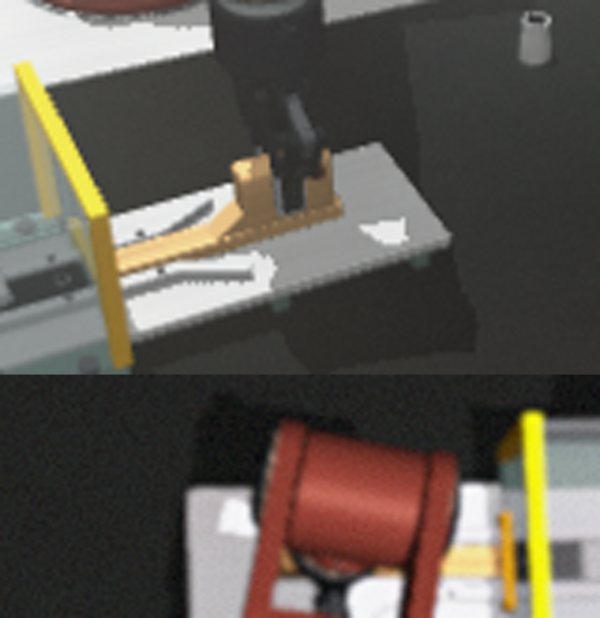

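Call:
play_rows(motion=[[[1,-0.2,0,0,0,-0.1,0],[1,-0.4,0,0,0,-0.2,0],[1,-0.6,0,0,0,-0.3,0],[1,-0.8,0,0,0,-0.4,0],[1,-1,0,0,0,-0.5,0],[1,-1.2,0,0,0,-0.5,0],[1,-1.4,0,0,0,-0.5,0]]])

```text
t: 17.42
tool_pos: [0.4882, -0.0233, 0.0565]
tool_rot: [2.171, 2.269, 0.0]
contact_force: [-0.7, 3.9, -2.3]
opening: 0.023
```

```bash
python3 -c "
from station import ctrl
from h import *
o=ctrl.get_obs();print(o['t'],o['tool_pos'],yawof(o),o['contact_force'])"
```

```text
17.425 [ 0.48817265 -0.02330399  0.05649409] (np.float64(92.54395529836478), array([-0.00100963,  0.00100826, -0.99999898])) [-0.68802444  3.86891689 -2.30306296]
```

Call:
play_rows(motion=[[[1,-0.12,0,0,0,0,0],[1,-0.24,0,0,0,0,0],[1,-0.36,0,0,0,0,0],[1,-0.48,0,0,0,0,0],[1,-0.6,0,0,0,0,0],[1,-0.72,0,0,0,0,0],[1,-0.84,0,0,0,0,0]]])

```text
t: 18.3
tool_pos: [0.4885, -0.0318, 0.0565]
tool_rot: [2.171, 2.269, -0.0]
contact_force: [-0.4, 3.7, -2.6]
opening: 0.0227
```

```bash
python3 look.py 6
```

```text
18.4 [ 0.48851533 -0.03190466  0.05646374] (np.float64(92.53423515310934), array([-1.24065928e-03,  9.32018754e-04, -9.99998796e-01])) [-0.05744978  1.78711926 -2.38555433] 0.022888097425739995
```

View pics/l6.png

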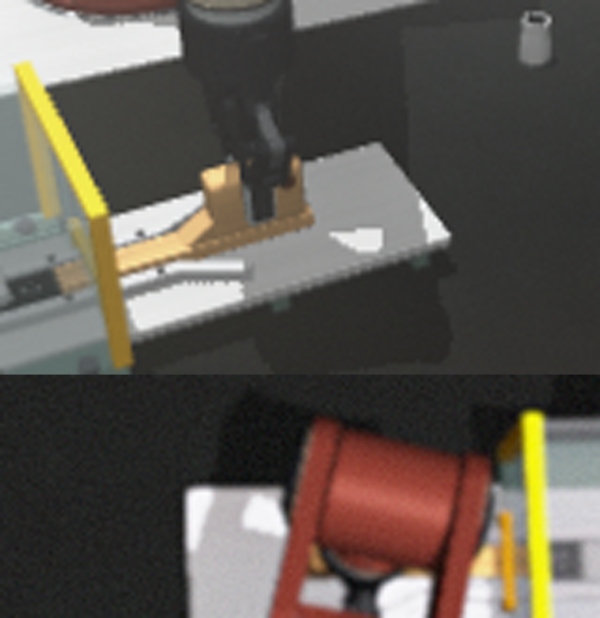

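Call:
play_rows(motion=[[[1,-0.08,0,0,0,0,0],[1,-0.16,0,0,0,0,0],[1,-0.24,0,0,0,0,0],[1,-0.32,0,0,0,0,0],[1,-0.4,0,0,0,0,0]]])

```text
t: 19.02
tool_pos: [0.4887, -0.036, 0.0565]
tool_rot: [2.171, 2.269, -0.0]
contact_force: [-0.2, 2.6, -2.5]
opening: 0.0227
```

Call:
play_rows(motion=[[[1,-0.08,0,0,0,0,0],[1,-0.16,0,0,0,0,0],[1,-0.24,0,0,0,0,0],[1,-0.32,0,0,0,0,0]]])

```text
t: 19.52
tool_pos: [0.4888, -0.0392, 0.0565]
tool_rot: [2.171, 2.269, -0.0]
contact_force: [-0.9, 3.5, -3.0]
opening: 0.0229
```

Call:
play_rows(motion=[[[1,-0.08,0,0,0,0,0],[1,-0.16,0,0,0,0,0],[1,-0.24,0,0,0,0,0]]])

```text
t: 19.9
tool_pos: [0.4889, -0.0417, 0.0564]
tool_rot: [2.171, 2.269, -0.0]
contact_force: [-0.4, 3.5, -2.2]
opening: 0.0229
```

Call:
play_rows(motion=[[[1,-0.08,0,0,0,0,0],[1,-0.16,0,0,0,0,0],[1,-0.24,0,0,0,0,0]]])

```text
t: 20.27
tool_pos: [0.489, -0.0441, 0.0565]
tool_rot: [2.171, 2.269, -0.0]
contact_force: [-0.3, 2.3, -3.2]
opening: 0.023
```

Call:
play_rows(motion=[[[1,-0.08,0,0,0,0,0],[1,-0.16,0,0,0,0,0],[1,-0.24,0,0,0,0,0]]])

```text
t: 20.65
tool_pos: [0.4891, -0.0466, 0.0565]
tool_rot: [2.171, 2.269, -0.0]
contact_force: [0.9, 3.2, -2.7]
opening: 0.0233
```

Call:
play_rows(motion=[[[1,-0.08,0,0,0,0,0],[1,-0.16,0,0,0,0,0],[1,-0.24,0,0,0,0,0]]])

```text
t: 21.02
tool_pos: [0.4892, -0.049, 0.0564]
tool_rot: [2.171, 2.269, -0.0]
contact_force: [0.6, 2.4, -3.4]
opening: 0.0228
```

Call:
play_rows(motion=[[[1,-0.08,0,0,0,0,0],[1,-0.16,0,0,0,0,0],[1,-0.24,0,0,0,0,0]]])

```text
t: 21.4
tool_pos: [0.4893, -0.0515, 0.0564]
tool_rot: [2.171, 2.269, -0.001]
contact_force: [-0.5, 3.2, -2.8]
opening: 0.0227
```

Call:
play_rows(motion=[[[1,-0.08,0,0,0,0,0],[1,-0.16,0,0,0,0,0],[1,-0.24,0,0,0,0,0]]])

```text
t: 21.78
tool_pos: [0.4894, -0.0539, 0.0564]
tool_rot: [2.171, 2.269, -0.001]
contact_force: [0.0, 2.2, -2.8]
opening: 0.0227
```

Call:
play_rows(motion=[[[1,-0.08,0,0,0,0,0],[1,-0.16,0,0,0,0,0],[1,-0.24,0,0,0,0,0]]])

```text
t: 22.15
tool_pos: [0.4895, -0.0564, 0.0564]
tool_rot: [2.171, 2.269, -0.001]
contact_force: [-0.6, 2.8, -3.0]
opening: 0.0231
```

```bash
python3 look.py 7
```

```text
22.25 [ 0.48954727 -0.05642031  0.05644133] (np.float64(92.5330803027784), array([-1.35066426e-03,  7.59955106e-04, -9.99998799e-01])) [-0.7599949   2.67961399 -3.75400494] 0.02283953990868759
```

View pics/l7.png

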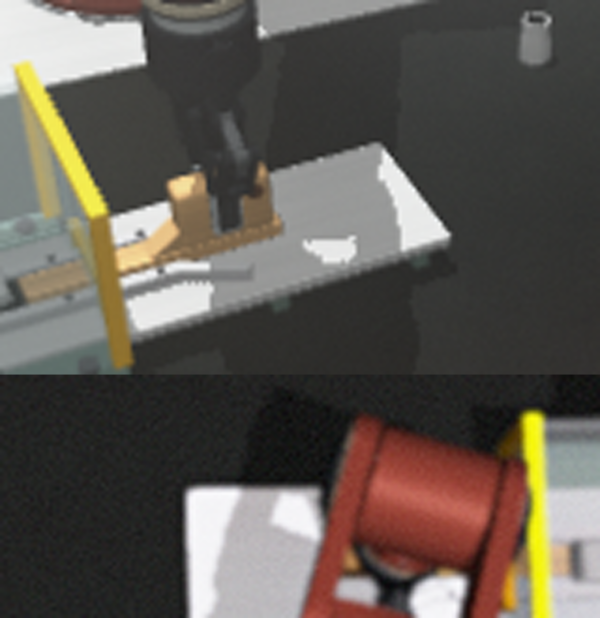

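Call:
play_rows(motion=[[[1,-0.08,0,0,0,0,0],[1,-0.16,0,0,0,0,0],[1,-0.24,0,0,0,0,0]]])

```text
t: 22.62
tool_pos: [0.4896, -0.0589, 0.0564]
tool_rot: [2.171, 2.269, -0.001]
contact_force: [-0.3, 3.1, -3.1]
opening: 0.0229
```

Call:
play_rows(motion=[[[1,-0.08,0,0,0,0,0],[1,-0.16,0,0,0,0,0],[1,-0.24,0,0,0,0,0]]])

```text
t: 23.0
tool_pos: [0.4898, -0.0602, 0.0566]
tool_rot: [-2.172, -2.269, -0.002]
contact_force: [-1.0, 10.1, 0.5]
opening: 0.0229
```

Call:
play_rows(motion=[[[1,-0.15,0,0,0,0,0],[1,-0.15,0,0,0,0,0]]])

```text
t: 23.25
tool_pos: [0.4899, -0.0603, 0.057]
tool_rot: [-2.171, -2.267, -0.006]
contact_force: [-0.5, 10.9, 0.7]
opening: 0.023
```

```bash
python3 - <<'E'
from station import ctrl
from h import *
s=ctrl.get_image("scene");o=ctrl.get_obs()
print(o["t"],o["tool_pos"],yawof(o),o["contact_force"])
crop(s,170,185,250,245,10,"pics/s8.png")
f=np.array([np.cos(np.radians(-87.5)),np.sin(np.radians(-87.5))])
F=lambda s,z:np.r_[np.array([.482,.095])+f*(s+.25),z]
off=np.array([.004,0,0])
for nm,p in [("stop122",F(.122,.043)),("nose.0515",F(.0515,.047)),("shoe55",F(.055,.041)),("shoe92",F(.092,.043)),("lead.1415",F(.1415,.043))]:
    print(nm,((proj(s,p+off)-[170,185])*10).round())
E
```

```text
23.3 [ 0.48988185 -0.06028607  0.05696188] (np.float64(92.48450127471332), array([ 4.63536507e-03,  6.97606396e-04, -9.99989013e-01])) [-1.43174694 10.96252206  0.94440648]
stop122 [[-47. 513.]]
nose.0515 [[230. 420.]]
shoe55 [[221. 441.]]
shoe92 [[ 74. 478.]]
lead.1415 [[-127.  536.]]
```

View pics/s8.png

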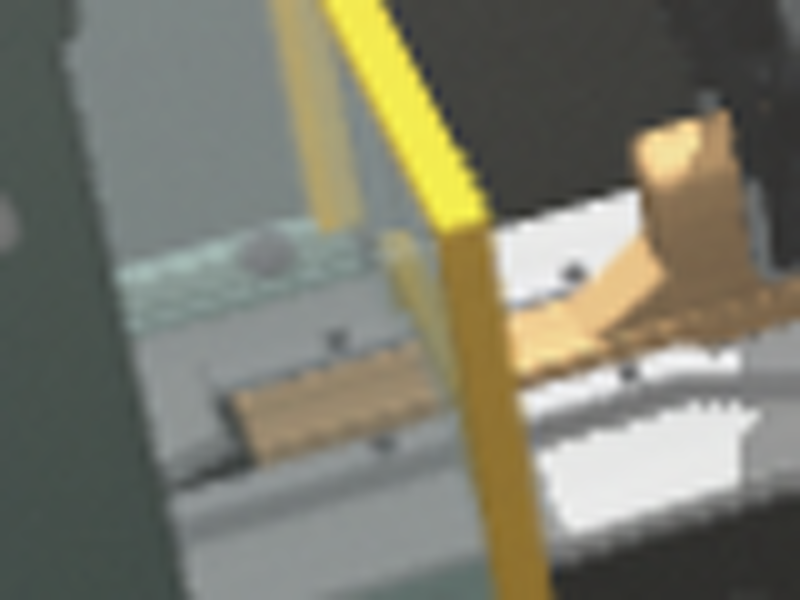

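Call:
play_rows(motion=[[[1,0.2,0,0,0,-0.3,0],[1,0.3,0,0.1,0,-0.3,0],[1,0.3,0,0.2,0,-0.3,0],[1,0.3,0,0.2,0,-0.3,0]]])

```text
t: 23.8
tool_pos: [0.4898, -0.0576, 0.0549]
tool_rot: [2.172, 2.268, -0.0]
contact_force: [-0.2, 0.9, -0.9]
opening: 0.0227
```

```bash
python3 -c "
from station import ctrl
from h import *
o=ctrl.get_obs();print(o['t'],o['tool_pos'],yawof(o),o['contact_force'])"
```

```text
23.8 [ 0.4897596  -0.05759035  0.05493332] (np.float64(92.4777766049498), array([-1.07490674e-03,  6.89523495e-04, -9.99999185e-01])) [-0.16467816  0.87949336 -0.94022528]
```

Call:
play_rows(motion=[[[1,-0.08,0,0,0,0,0],[1,-0.16,0,0,0,0,0],[1,-0.22,0,0,0,0,0],[1,-0.26,0,0,0,0,0],[1,-0.3,0,0,0,0,0]]])

```text
t: 24.42
tool_pos: [0.4899, -0.06, 0.055]
tool_rot: [2.173, 2.269, 0.001]
contact_force: [-0.7, 4.7, 0.7]
opening: 0.0227
```

Call:
play_rows(motion=[[[1,-0.1,0,0,0,0,0],[1,-0.15,0,0,0,0,0],[1,-0.2,0,0,0,0,0]]])

```text
t: 24.8
tool_pos: [0.49, -0.0601, 0.0554]
tool_rot: [-2.171, -2.266, -0.006]
contact_force: [-1.3, 12.1, 4.1]
opening: 0.023
```

Call:
play_rows(motion=[[[1,-0.2,0,0,0,0,0],[1,-0.22,0,0,0,0,0],[1,-0.22,0,0,0,0,0]]])

```text
t: 25.18
tool_pos: [0.4902, -0.0601, 0.0559]
tool_rot: [-2.17, -2.263, -0.011]
contact_force: [-1.2, 11.0, 4.8]
opening: 0.0233
```

Call:
play_rows(motion=[[[1,0.2,0,0,0,-0.5,0],[1,0.6,0,0,0,-0.7,0],[1,1.2,0,0,0,-0.7,0],[1,2,0,0,0,-0.7,0],[1,3,0,0,0,-0.7,0],[1,4,0,0,0,-0.7,0],[1,5.2,0,0,0,-0.7,0],[1,6.4,0,0,0,-0.7,0],[1,7.6,0,0,0,-0.7,0],[1,9,0,0,0,-0.7,0],[1,10.5,0,0,0,-0.7,0],[1,12,0,0,0,-0.7,0],[1,13.5,0,0,0,-0.7,0],[1,15,0,0,0,-0.7,0],[1,16.5,0,0,0,-0.7,0],[1,18,0,0,0,-0.7,0]]])

```text
t: 27.18
tool_pos: [0.4825, 0.1207, 0.0576]
tool_rot: [2.172, 2.266, -0.002]
contact_force: [0.2, 0.3, -1.1]
opening: 0.023
```

```bash
python3 look.py 9;  python3 - <<'E'
from h import *
import pickle
s,t,o=pickle.load(open("l9.pkl","rb"))
crop(s,170,170,270,245,8,"pics/s9.png")
crop(t,390,190,530,270,5.7,"pics/t9.png")
E
```

```text
27.275 [0.48245018 0.12107336 0.05760805] (np.float64(92.52263786620667), array([-2.63207785e-03,  5.56825153e-04, -9.99996381e-01])) [ 0.18233095  0.36211454 -1.52224164] 0.0226903420533954
```

View pics/s9.png

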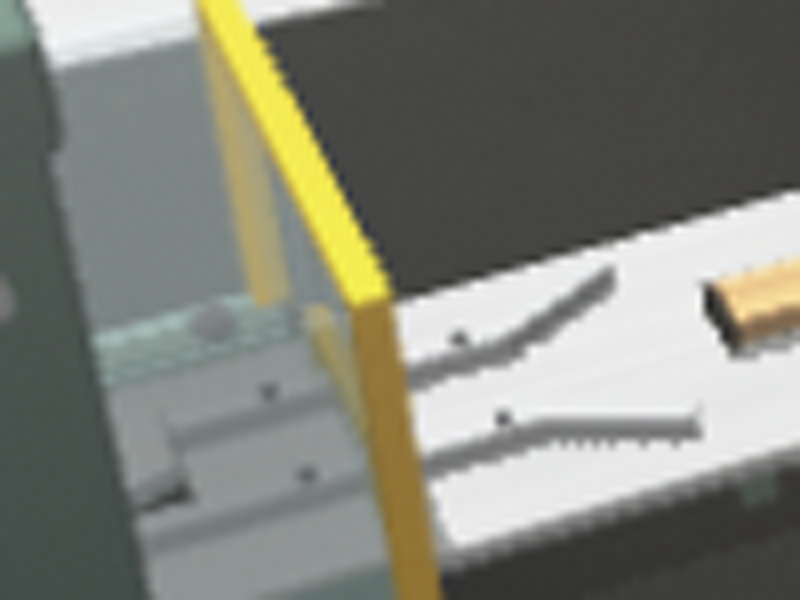

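View pics/t9.png

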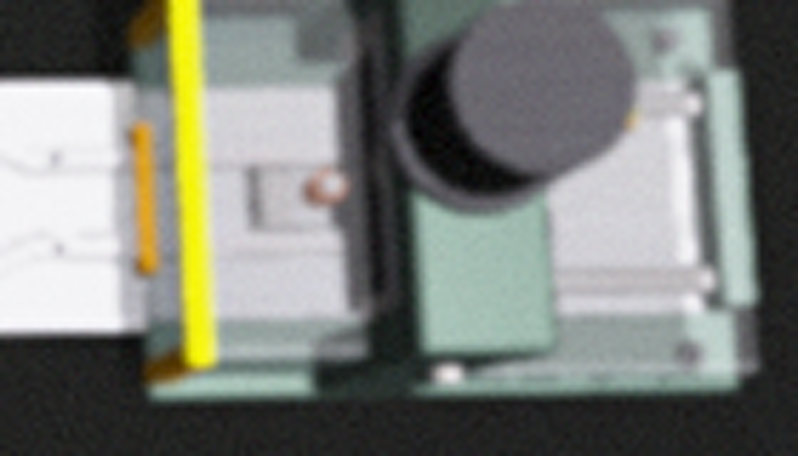

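```bash
python3 - <<'E'
from h import *
import pickle
s,t,o=pickle.load(open("l9.pkl","rb")); t0,s0=pickle.load(open("im0.pkl","rb")); s7,_,_=pickle.load(open("l7.pkl","rb"))
R_=[cv2.resize(i["color"][208:242,172:212,::-1],None,fx=9,fy=9,interpolation=2) for i in (s0,s7)]
s8=cv2.resize(cv2.imread("pics/s8.png"),(80,60),interpolation=3)[23:57,2:42]
b=[cv2.resize(i,None,fx=9,fy=9,interpolation=2) for i in (s8,)]+[cv2.resize(s["color"][208:242,172:212,::-1],None,fx=9,fy=9,interpolation=2)]
im=np.vstack([np.hstack(R_),np.hstack(b)]); im=np.clip(im.astype(float)*1.3,0,255).astype(np.uint8)
cv2.imwrite("pics/cmp.png",im[:600,:800])
E
```

```text
(no output)
```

View pics/cmp.png

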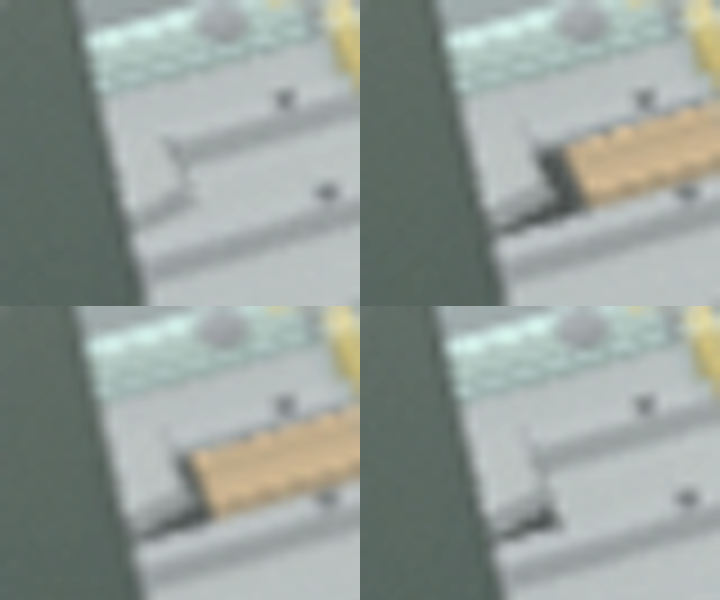

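Call:
play_rows(motion=[[[1,-1,-0.05,0,0,0.15,0],[1,-2.2,-0.1,0,0,0.15,0],[1,-3.4,-0.1,0,0,0.15,0],[1,-4.6,-0.1,0,0,0.15,0],[1,-5.8,-0.1,0,0,0.15,0],[1,-7,-0.1,0,0,0.15,0],[1,-8.2,-0.1,0,0,0.15,0],[1,-9.4,-0.1,0,0,0.15,0],[1,-10.6,-0.1,0,0,0.15,0],[1,-11.8,-0.1,0,0,0.15,0],[1,-13,-0.1,0,0,0.15,0],[1,-14.2,-0.1,0,0,0.15,0],[1,-15.2,-0.1,0,0,0.15,0],[1,-16.1,-0.1,0,0,0.15,0],[1,-16.8,-0.1,0,0,0.15,0],[1,-17.2,-0.1,0,0,0.15,0],[1,-17.2,-0.1,0,0,0.15,0]]])

```text
t: 29.4
tool_pos: [0.489, -0.0509, 0.058]
tool_rot: [2.172, 2.269, 0.001]
contact_force: [0.1, 0.0, -1.1]
opening: 0.023
```

```bash
python3 -c "
from station import ctrl
from h import *
o=ctrl.get_obs();print(o['t'],o['tool_pos'],yawof(o),o['contact_force'])"
```

```text
29.4 [ 0.48903062 -0.05093078  0.05804899] (np.float64(92.50828117549821), array([ 8.08826002e-05,  5.27572326e-04, -9.99999858e-01])) [ 0.09880913  0.02031318 -1.13644216]
```

Call:
play_rows(motion=[[[1,-0.1,0,0,0,0,0],[1,-0.2,0,0,0,0,0],[1,-0.3,0,0,0,0,0],[1,-0.4,0,0,0,0,0],[1,-0.5,0,0,0,0,0],[1,-0.6,0,0,0,0,0],[1,-0.7,0,0,0,0,0]]])

```text
t: 30.28
tool_pos: [0.4894, -0.058, 0.0581]
tool_rot: [2.172, 2.269, 0.001]
contact_force: [0.1, 1.0, 0.1]
opening: 0.0227
```

Call:
play_rows(motion=[[[1,-0.08,0,0,0,0,0],[1,-0.16,0,0,0,0,0],[1,-0.24,0,0,0,0,0],[1,-0.3,0,0,0,0,0]]])

```text
t: 30.78
tool_pos: [0.4895, -0.0601, 0.0582]
tool_rot: [-2.172, -2.268, -0.003]
contact_force: [-0.6, 6.5, 1.7]
opening: 0.0226
```

Call:
play_rows(motion=[[[1,-0.12,0,0,0,0,0],[1,-0.18,0,0,0,0,0],[1,-0.24,0,0,0,0,0],[1,-0.24,0,0,0,0,0]]])

```text
t: 31.28
tool_pos: [0.4897, -0.0602, 0.0587]
tool_rot: [-2.17, -2.265, -0.009]
contact_force: [-0.8, 11.0, 4.8]
opening: 0.0229
```

Call:
play_rows(motion=[[[1,0.2,0,0,0,-0.4,0],[1,0.6,0,0,0,-0.5,0],[1,1.2,0,0,0,-0.5,0],[1,2,0,0,0,-0.5,0],[1,3,0,0,0,-0.5,0],[1,4,0,0,0,-0.5,0],[1,5.2,0,0,0,-0.5,0],[1,6.4,0,0,0,-0.5,0],[1,7.6,0,0,0,-0.5,0],[1,9,0,0,0,-0.5,0],[1,10.5,0,0,0,-0.5,0],[1,12,0,0,0,-0.5,0],[1,14,0,0,0,-0.5,0],[1,16,0,-0.5,0,-0.5,0],[1,18.5,0,-1.5,0,-0.5,0],[1,21,0,-2.5,0,-0.5,0],[1,24,0,-3.5,0,-0.5,0],[1,27,0,-4,0,-0.5,0],[1,30.5,0,-4,0,-0.5,0],[1,30.5,0,-4,0,-0.5,0]]])

```text
t: 33.78
tool_pos: [0.4762, 0.2465, 0.1011]
tool_rot: [2.169, 2.271, 0.0]
contact_force: [-0.9, 0.3, -1.1]
opening: 0.023
```

```bash
python3 - <<'E'
from station import ctrl
from h import *
import pickle
s=ctrl.get_image("scene");o=ctrl.get_obs();y,m=yawof(o);print(o['t'],o['tool_pos'],y,m,o['contact_force'])
s9,_,_=pickle.load(open("l9.pkl","rb"))
im=np.hstack([cv2.resize(i["color"][208:242,172:212,::-1],None,fx=9,fy=9,interpolation=2) for i in (s9,s)])
cv2.imwrite("pics/cmp2.png",im)
rows(o,interp([(*o["tool_pos"],y),(.4322,.2783,.08,161.5),(.4322,.2783,.03,161.5),(.4322,.2783,.025,161.5)],[9,4,2]),1)
E
```

```text
33.825 [0.47612178 0.24532623 0.10084591] 92.59164151021398 [-1.68556585e-03  3.45823089e-04 -9.99998520e-01] [-0.61327129 -0.12456442 -1.52241219]
[1, 0.39, -0.47, 0.23, 0.0, 0.1, -7.7]
[1, 0.78, -0.94, 0.46, 0.0, 0.1, -15.3]
[1, 1.17, -1.41, 0.69, 0.0, 0.1, -23.0]
[1, 1.55, -1.88, 0.92, -0.0, 0.1, -30.6]
[1, 1.94, -2.36, 1.15, -0.0, 0.1, -38.3]
[1, 2.33, -2.83, 1.38, -0.0, 0.1, -45.9]
[1, 2.72, -3.3, 1.62, -0.0, 0.1, -53.6]
[1, 3.11, -3.77, 1.85, -0.0, 0.1, -61.3]
[1, 3.5, -4.24, 2.08, -0.0, 0.1, -68.9]
[1, 3.5, -4.24, 3.33, -0.0, 0.1, -68.9]
[1, 3.5, -4.24, 4.58, -0.0, 0.1, -68.9]
[1, 3.5, -4.24, 5.83, -0.0, 0.1, -68.9]
[1, 3.5, -4.24, 7.08, -0.0, 0.1, -68.9]
[1, 3.5, -4.24, 7.33, -0.0, 0.1, -68.9]
[1, 3.51, -4.24, 7.58, -0.0, 0.1, -68.9]
```

View pics/cmp2.png

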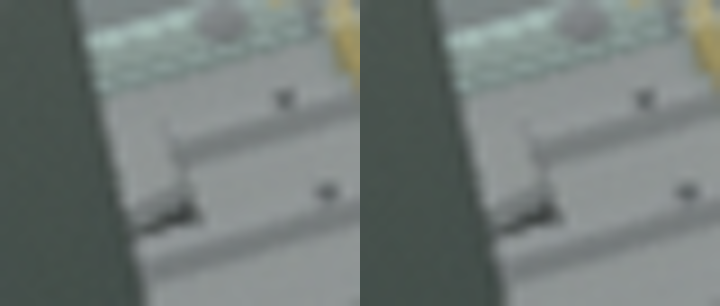

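Call:
play_rows(motion=[[[1,0.4,-0.5,0.2,0,0,-7.7],[1,0.8,-0.9,0.4,0,0,-15.3],[1,1.2,-1.4,0.7,0,0,-23],[1,1.6,-1.9,0.9,0,0,-30.6],[1,1.9,-2.4,1.1,0,0,-38.3],[1,2.3,-2.8,1.4,0,0.1,-45.9],[1,2.7,-3.3,1.6,0,0.1,-53.6],[1,3.1,-3.8,1.8,0,0.1,-61.3],[1,3.5,-4.2,2.1,0,0.1,-69],[1,3.5,-4.2,3.3,0,0.1,-69],[1,3.5,-4.2,4.6,0,0.1,-69],[1,3.5,-4.2,5.8,0,0.1,-69],[1,3.5,-4.2,6.8,0,0.1,-69],[1,3.5,-4.2,7.3,0,0.1,-69],[1,3.5,-4.2,7.3,0,0.1,-69]]])

```text
t: 35.7
tool_pos: [0.4324, 0.2782, 0.0273]
tool_rot: [-0.503, -3.1, 0.001]
contact_force: [-0.2, 0.2, -0.3]
opening: 0.023
```

```bash
python3 - <<'E'
from station import ctrl
from h import *
s=ctrl.get_image("scene");o=ctrl.get_obs();y,m=yawof(o);print(o['t'],o['tool_pos'],y,m,o['contact_force'])
crop(s,310,130,430,220,6,"pics/s10.png")
E
```

```text
35.75 [0.43277718 0.27834557 0.02783226] 161.58359601574134 [ 2.88863039e-04 -3.98395801e-04 -9.99999879e-01] [-0.53859839  0.3748652  -0.69729882]
```

View pics/s10.png

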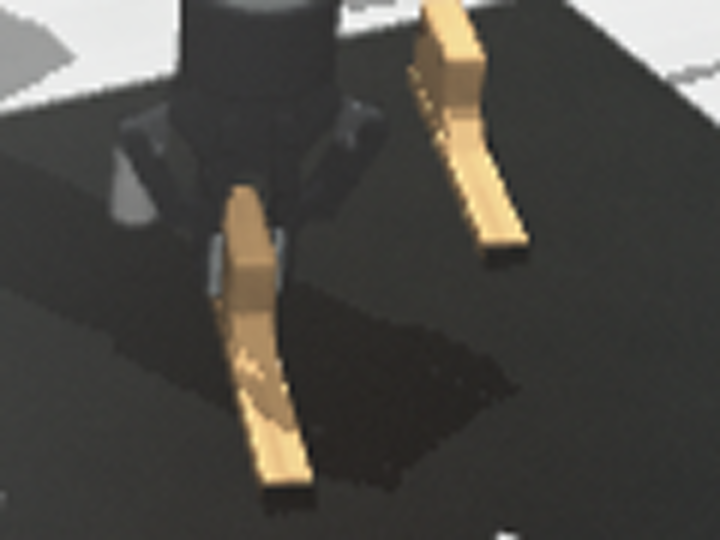

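Call:
play_rows(motion=[[[1,0,0,0.1,0,0,0],[1,0,0,0.2,0,0,0],[1,0,0,0.3,0,0,0],[1,0,0,0.35,0,0,0],[1,0,0,0.35,0,0,0]]])

```text
t: 36.38
tool_pos: [0.4328, 0.2784, 0.0245]
tool_rot: [-0.503, -3.101, 0.0]
contact_force: [-1.0, -0.8, 0.6]
opening: 0.0226
```

Touching the mat (weight taken up). Open gently, then rise.

Call:
play_rows(motion=[[[0.5,0,0,0,0,0,0],[0,0,0,0,0,0,0],[-0.5,0,0,0,0,0,0],[-1,0,0,0,0,0,0],[-1,0,0,0,0,0,0],[-1,0,0,0,0,0,0],[-1,0,0,0,0,0,0],[-1,0,0,-1,0,0,0],[-1,0,0,-3,0,0,0],[-1,0,0,-6,0,0,0],[-1,0,0,-10,0,0,0],[-1,0,0,-14,0,0,0],[-1,0,0,-18,0,0,0],[-1,0,0,-20,0,0,0],[-1,0,0,-20,0,0,0]]])

```text
t: 38.25
tool_pos: [0.4336, 0.2788, 0.2262]
tool_rot: [0.502, 3.099, 0.003]
contact_force: [-0.4, -1.4, -1.7]
opening: 0.0856
```

```bash
python3 - <<'E'
from station import ctrl
from h import *
w=ctrl.get_image("wrist");s=ctrl.get_image("scene");o=ctrl.get_obs();y,m=yawof(o);print(o['t'],o['tool_pos'],y,o['contact_force'],o["opening"])
cv2.imwrite("pics/w11.png",w["color"][:,:,::-1]);cv2.imwrite("pics/s11.png",s["color"][:,:,::-1])
E
```

```text
38.35 [0.43221348 0.27815212 0.22289705] 161.57962164448023 [-0.25467378 -0.04891168 -0.76146436] 0.0852781481981211
```

View pics/w11.png

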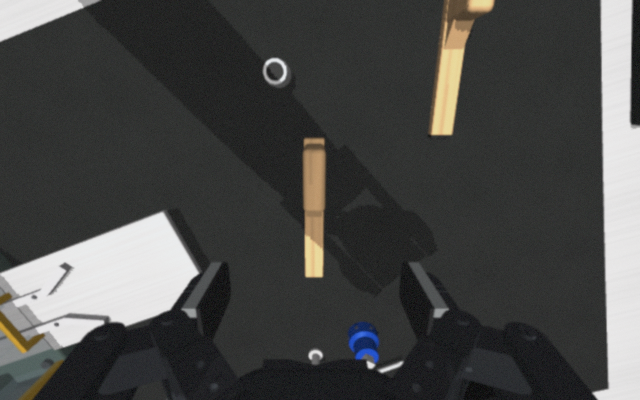

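View pics/s11.png

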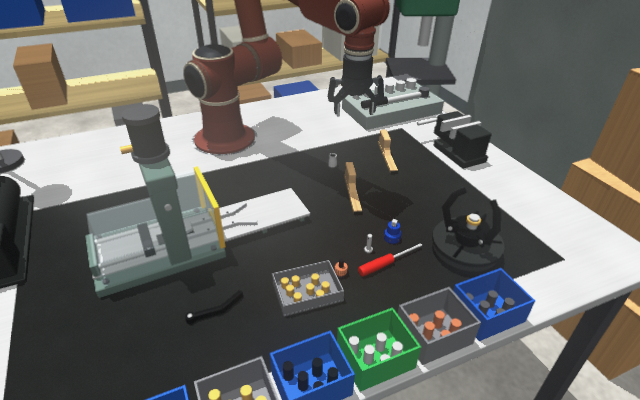

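```bash
python3 - <<'E'
import cv2,pickle
from h import *
t0,s0=pickle.load(open("im0.pkl","rb"))
a=cv2.imread("pics/s11.png")[190:285,85:225]; b=s0["color"][190:285,85:225,::-1]
im=np.vstack([cv2.resize(i,None,fx=3.1,fy=3.1,interpolation=2) for i in (b,a)])
im=np.vstack([cv2.resize(np.ascontiguousarray(i),(440,299),interpolation=2) for i in (b,a)])
cv2.imwrite("pics/cmp3.png",np.clip(im*1.4,0,255).astype(np.uint8))
f=np.array([np.cos(np.radians(-87.5)),np.sin(np.radians(-87.5))])
F=lambda s,z:np.r_[np.array([.486,.095])+f*(s+.25),z]
for q in (.1,.122,.1415,.15,.2,.3): print(q,((proj(s0,F(q,.043))-[85,190])*440/140).round())
E
```

```text
0.1 [[280. 137.]]
0.122 [[252. 146.]]
0.1415 [[227. 153.]]
0.15 [[216. 156.]]
0.2 [[150. 175.]]
0.3 [[ 11. 216.]]
```

View pics/cmp3.png

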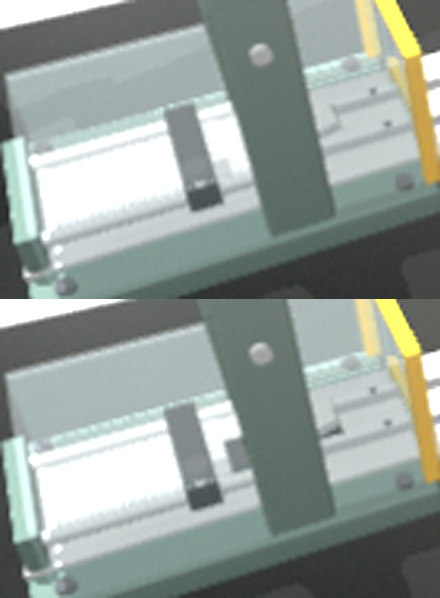

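```bash
python3 - <<'E'
import cv2,pickle
from h import *
t0,s0=pickle.load(open("im0.pkl","rb"))
a=cv2.imread("pics/s11.png")[225:262,135:180]; b=s0["color"][225:262,135:180,::-1]
im=np.hstack([cv2.resize(np.ascontiguousarray(i),None,fx=8.5,fy=8.5,interpolation=2) for i in (b,a)])
cv2.imwrite("pics/cmp4.png",im)
E
```

```text
(no output)
```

View pics/cmp4.png

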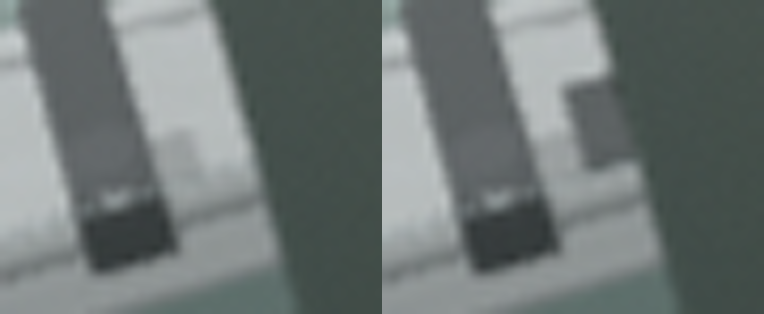

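```bash
python3 -c "
from station import ctrl
o=ctrl.get_obs();print(o['t'],o['dq'].round(4))
print(ctrl.finish_job())"
```

```text
38.35 [-0.0009  0.0126  0.0197 -0.003   0.0034 -0.0003]
the job is handed in; nothing more can be done
None
```

I pushed the blank home against the back stop with the right-most push stick, drew the stick out and laid it back flat on the mat. The job was handed in at about 38 s of the 72 s allowed, and no verdict is reported.

- **Stop found by feel:** the hold-down dragged with about 2–7 N, with one reading of 10.7 N as the blank ran in under the shoe. The advance then stalled dead at tool y = −0.060 m with the force at 10–12 N. I backed off and pressed again at two other stick heights, and it stalled within 0.2 mm of the same place each time, which points to the stop rather than the shoe.
- **Force limit:** the highest wrist force I read was 12.1 N, against the 25 N limit. Forces were only read at the end of each move, so a short spike in between would not show.
- **Blank after withdrawal:** the pictures show it unmoved when the stick came out, with its leading end up against the stop block behind the shear column.
- **Stick and bench:** the stick lies on its foot at its original place, and the gripper is open and about 0.2 m clear. By eye, the other things on the bench look undisturbed; I did not measure their positions again.
- **Disagreements:** the top and scene cameras disagreed by up to about 10 mm in x, so I worked from the wrist camera, which lay between them. The contact with the stop is judged from about 2 mm per pixel plus the force readings, so the 2 mm gap limit was not measured directly.

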